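Set out the parts for a power-board repair

TASK

Set out the parts round the circuit board: the heat sink in the middle of the rubber pad to the left of the board, with the fan lying flat, centred and square on top of it, and the transformer standing in the middle of the pad behind the board. Open the lidded box, put the relay inside and shut the lid fully. Do not knock over or shift the little bottle; leave everything at rest.

Things in the scene. Friction and masses are not known exactly. Their poses are not given: they have to be found in the camera images.
- heatsink: loose heat sink: bare aluminium square block with fins on top, 46 x 46 mm, 24 mm high, about 0.11 kg; treat as a solid box (the fin tops are level). The fins run along its x. Origin: centre of the underside; z up.
- fan: loose cooling fan: black square plastic frame with a round hub and blades, 40 x 40 mm, 12 mm high, 0.03 kg, lying flat; grip it by its outer sides. Origin: centre of the underside; z up.
- transformer: loose transformer: dark steel core 44 mm along x, 24 mm along y, 38 mm high, with a copper winding (28 mm along x, 26 mm high, centred 19 mm up) that bulges out to 44 mm along y. About 0.22 kg. Best gripped along x, across the flat 24 mm wide end faces of the core. Origin: centre of the underside; z up.
- relay: loose relay: small white plastic block on a black foot, 34 mm along x, 24 mm along y, 30 mm high, 0.03 kg. Origin: centre of the underside; z up.
- board: fixed small green circuit board on four brass legs, 70 x 70 mm, top face 10 mm up, its parts reach 20 mm up. x points to its far edge (away from the robot, turned by at most about 10 degrees), y to its left edge as seen from the robot. Origin: under its centre, on the bench; z up.
- pad_left: fixed black rubber pad, 70 x 70 mm, 3 mm thick, lying flat beside the board's left (+y) edge as seen from the robot, centre about 90 mm from the board's. Origin: centre of the underside; z up.
- pad_behind: fixed black rubber pad, the same size (70 x 70 mm, 3 mm thick), beyond the board's far (+x) edge, centre about 90 mm from the board's. Origin: centre of the underside; z up.
- box: fixed grey plastic box 120 (x) x 130 (y) x 55 mm high, walls and floor 4 mm, left or right of the board; x points away from the robot, within 10 degrees. Origin: centre of the underside. Black lid 5 mm thick, hinged along y at x = +60, z = 55.5 mm. From the middle of the lid's front edge a pull tab 12 mm wide (y), 10 mm thick sticks out 45 mm: shut, it spans x = -60 to -105, z = 55 to 66 mm.
- lid (a joint): angle of the box's lid, rad: 0 shut, 1.57 upright, at most 1.8. It starts shut or up to 0.2 ajar. The hinge is stiff (0.14 N m, about 1 to 2 N at the tab) and the lid stays at any angle where it is left. The tab can be pinched from above by fingers closing along the box's y; it turns between them as the lid swings.
- flask: loose small amber bottle with a black cap, 34 mm in diameter, 85 mm high, standing upright in the gap between the board and the box; not to be disturbed. Origin: centre of the underside; z up.

How it is judged (in metres and radians):
At the end, for the whole second after the job is handed in: Heat sink upright on the left pad, transformer upright on the pad behind the board, both within 13 mm of the pad centre in x and y; fan flat on the heat sink, within 9 mm in x and y, square within 0.3 rad; relay in the box; lid below 0.06 rad; all four parts still (x of heatsink in the frame of pad_left between -0.013 and 0.013 m and y of heatsink in the frame of pad_left between -0.013 and 0.013 m and z of heatsink in the frame of pad_left between 0.001 and 0.006 m and angle between each of heatsink, fan, transformer's own z axis and vertical below 0.12 rad and x of fan in the frame of heatsink between -0.009 and 0.009 m and y of fan in the frame of heatsink between -0.009 and 0.009 m and z of fan in the frame of heatsink between 0.021 and 0.027 m and x of transformer in the frame of pad_behind between -0.013 and 0.013 m and y of transformer in the frame of pad_behind between -0.013 and 0.013 m and z of transformer in the frame of pad_behind between 0.001 and 0.006 m and (angle between the x axis of fan and the x axis of heatsink, either way round below 0.3 rad or angle between the x axis of fan and the y axis of heatsink, either way round below 0.3 rad) and x of relay in the frame of box between -0.056 and 0.056 m and y of relay in the frame of box between -0.061 and 0.061 m and z of relay in the frame of box between 0 and 0.03 m and value of joint lid below 0.06 rad and linear speed of each of heatsink, fan, transformer, relay below 0.02 m/s); the robot touches nothing.
It fails at once if the bottle is tipped or shifted by more than 25 mm (angle between flask's own z axis and vertical above 0.4 rad or distance of flask from where it was at the start of the episode above 0.025 m).
It also fails if it takes over 144 s, if anything falls off the work surface, if the arm or the gripper's body presses on something with over 40 N, if the wrist force passes 120 N, or if a joint passes its speed limit or range.

ROBOT

A 6-joint arm with a two-finger parallel gripper is mounted at the origin on the work surface. World frame = base frame: x ahead of the robot, y to its left, z up, the work surface at z = 0. Lengths are in m, angles in degrees, forces in N, time in s.
With the tool pointing down it reaches from about 0.375 to 0.9 m from the base axis. Payload 3.1 kg.
Tool frame: the origin (TCP) lies on the centre line of the jaws, within the pads' length; the fingertips stand 25 mm ahead of it and the grasp point (between the pads) lies 6 mm ahead of it; z points along the fingers, y is the line along which they close (so a half turn about z gives the same grasp; the last joint's range is limited). The gripper opens to 87 mm and grips with 3 to 60 N. Pads are 19 mm wide; open, the fingers measure 117 mm over their backs; the gripper's body (75 mm by 190 mm) begins 51 mm behind the grasp point.
Start: joints at [58.871, 30.224, 82.088, -0, 67.689, -10.227], TCP at [0.223, 0.584, 0.214] pointing down, gripper open.
Joint ranges: [-176.69, 176.69], [-43.24, 126.21], [12.49, 139.97], [-82, 262], [0, 151.66], [-163.58, 163.58]. Speed limits (degrees/s): [159.86, 159.86, 180, 180, 180, 180].

INTERFACE

Orientations are given as a 3x3 rotation matrix whose columns are the frame's x, y, z axes.
In Python, from rig import read_state, capture, camera_params, hand_in gives the robot as it stands.
- The arm moves only by the tool apply_moves, never from a script. Its argument "rows" is a list of rows, each an object of numbers: "x", "y", "z": the shift along the tool's x, y, z in mm; "rx", "ry", "rz": the turn, a rotation vector about the tool's x, y, z in units of 6 degrees (1.0 is 6 degrees); "claw": the closure in counts, from 0 (fully open) to 255 (shut). A call has 1 to 10 rows; each row is the pose to reach, as a shift and turn from the pose commanded when the call began, along the tool's axes at that moment; what a row does not reach only later rows make up. A row lasts 1/8 s, in which the tool goes at most 62.5 mm and 10.7 degrees, less where a joint would pass 70% of its speed; a pose out of reach is approached as far as the arm can. A call with a gripper value outside its range is refused whole. The fingers move at their own pace and stop on an object; the grip force is fixed at half the most. Time passes only in rows, so rows that repeat a pose let the fingers close. It gives the time, the measured TCP pose, the force, the opening and the grip force at its end, in the units of the state.
- read_state(): the state, without advancing time (a new reading comes with each control period).
- capture(name): name is "scene" or "top"; returns (picture, depth): 400x640x3 uint8, red, green, blue; 400x640 float32, m along the optical axis (not along the pixel's ray), 0 where there is no reading.
- camera_params(name): a dict with "fx", "fy", "cx", "cy" (pixels), "D" ([k1, k2, p1, p2, k3] as OpenCV has them; the pictures are not rectified), "xyz" and "orientation" of the camera in the world. Camera axes: x right, y up, looking along -z (the intrinsics and any distortion apply to the point x, -y, -z); pixel columns grow to the right and rows downward; lengths in m; the calibration is good to about 2 mm. A picture is of the moment at which its call begins. camera_params takes no time and is no camera call.
- hand_in(): hands the job in; it is judged then, once.
The state is a dict: "time_s": time; "joint_positions": joint angles; "qvel": joint speeds; "tau": joint torques, N m; "position": TCP position; "tcp_rot": TCP orientation; "force": force on the tool from outside, world axes, zero at the start; "moment": the same for the moment, N m; "opening": opening from 0.0 (shut) to 1.0 (fully open); "grasp_force": force on a finger pad.
Only numpy, scipy, OpenCV 4.12 (cv2) and the standard library are available. Lean on these libraries where they do the work, as an engineer would, in place of code of your own. Each camera call takes 0.05 s, during which the arm holds its last target. There are 200 camera calls.

## Working session

There is one attempt and no reset: what is moved stays moved. The work goes in short steps, Python scripts to look and compute and a tool call to move; the robot and the scene stay as the last step left them, time stands still between calls to the robot, and variables do not carry over. Pictures are saved under pics/ and viewed, at most 14 in all, crops included, and the job is handed in when it is done.

Besides the shell and the picture viewer there is one more tool, called after "Call:" as name([rows], argument=value, ...), one row to a line, values as JSON. apply_moves: Moves the arm, as the interface text tells. Its arguments: {"type":"object","properties":{"rows":{"type":"array"}},"required":["rows"]}

```bash
mkdir -p pics
cat > h.py <<'E'
import numpy as np, cv2
from rig import read_state, capture, camera_params
def cloud(name):
    im,d=capture(name); p=camera_params(name)
    K=np.array([[p['fx'],0,p['cx']],[0,p['fy'],p['cy']],[0,0,1]]);D=np.array(p['D'],float)
    v,u=np.mgrid[0:400,0:640]
    n=cv2.undistortPoints(np.stack([u.ravel(),v.ravel()],1).astype(np.float64)[:,None],K,D)[:,0]
    R=np.array(p['orientation']).reshape(3,3);t=np.array(p['xyz'])
    ray=np.stack([n[:,0],-n[:,1],-np.ones(len(n))],1)@R.T
    P=(t+ray*d.reshape(-1,1)).reshape(400,640,3)
    P[d==0]=np.nan
    return im,d,P,ray.reshape(400,640,3),t
def onplane(ray,t,uv,z):
    r=ray[int(round(uv[1])),int(round(uv[0]))]; return t+r*(z-t[2])/r[2]
E
python3 - <<'E'
from h import *
s=read_state();print({k:np.round(v,3).tolist() for k,v in s.items()})
for n in['scene','top']:
    p=camera_params(n);print(n,{k:np.round(v,3).tolist() for k,v in p.items()})
    im,d,P,_,_=cloud(n);cv2.imwrite(f'pics/{n}0.png',im[:,:,::-1]);print((d>0).mean(),np.nanmin(P[...,2]),np.nanmedian(P[...,2]))
E
```

```text
{'time_s': 0.0, 'joint_positions': [58.872, 30.28, 82.155, 0.001, 67.688, -10.227], 'qvel': [0.043, -0.094, -0.053, -0.124, -0.016, 0.025], 'tau': [0.0, -44.003, -17.659, 0.063, 0.058, -0.0], 'position': [0.223, 0.583, 0.213], 'tcp_rot': [[-0.934, 0.357, -0.001], [0.357, 0.934, -0.002], [0.0, -0.002, -1.0]], 'force': [-0.181, 0.261, -0.21], 'moment': [0.026, -0.012, -0.062], 'grasp_force': 0.0, 'opening': 1.002}
scene {'fx': 456.439, 'fy': 456.439, 'cx': 318.891, 'cy': 197.404, 'D': [-0.037, 0.0, 0.0, 0.0, 0.0], 'xyz': [1.124, -0.488, 0.845], 'orientation': [[0.611, -0.567, 0.552], [0.792, 0.429, -0.436], [0.01, 0.703, 0.711]]}
0.99595703125 -0.7666641265094217 0.0007295752585461113
top {'fx': 475.724, 'fy': 475.724, 'cx': 317.964, 'cy': 196.333, 'D': [-0.119, 0.0, 0.0, 0.0, 0.0], 'xyz': [0.468, 0.006, 1.5], 'orientation': [[-0.025, 0.998, -0.056], [-1.0, -0.024, 0.009], [0.008, 0.056, 0.998]]}
0.995703125 -0.7829966905274184 -0.0011482479902475973
```

View pics/scene0.png

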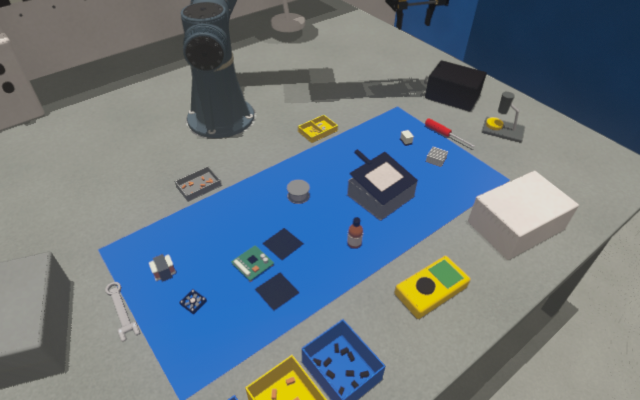

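View pics/top0.png

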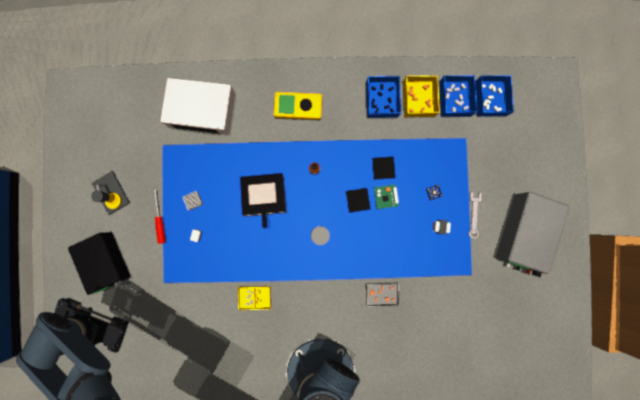

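The top view shows the box at (264,195) with its tab at (265,220), the board at (387,196), and the pads at (358,200) for left and (384,168) for behind. The heat sink is at (192,200), relay (196,236), fan (433,191), transformer (442,227) and bottle (314,168). The scene view agrees.

```bash
cat > m.py <<'E'
from h import *
# name: (seed world xy from top pixel, top px, zlo, zhi, plane height)
T={'heatsink':((192,200),.024,.046),'relay':((196,236),.03,.034),'fan':((433,191),.012,.04),'transformer':((442,227),.038,.044),
 'board':((387,196),.010,.07),'pad_left':((358,200),.003,.07),'pad_behind':((384,168),.003,.07),'box':((264,195),.058,.13),'flask':((314,168),.085,.034)}
def rect(xy):
    (c,s,a)=cv2.minAreaRect((xy*1000).astype(np.float32)); return np.round(c,1),np.round(s,1),round(a,1)
def measure(names,views=('top','scene')):
    for v in views:
        im,d,P,ray,t=cloud(v)
        hsv=cv2.cvtColor(im,cv2.COLOR_RGB2HSV)
        blue=(abs(hsv[...,0].astype(int)-109)<12)&(hsv[...,1]>170)&(hsv[...,2]>90)
        for n in names:
            uv,h,w=T[n]
            seed=S[n]; m=(np.hypot(P[...,0]-seed[0],P[...,1]-seed[1])<w*.5+.045)&~blue
            Q=P[m]; ztop=Q[Q[:,2]>h*.5]
            z=np.percentile(Q[:,2],[50,90])
            q=Q[abs(Q[:,2]-h)<.006]
            print(v,n,m.sum(),'z',np.round(z,3),'top-n',len(q),'rect',*(rect(q[:,:2]) if len(q)>4 else ['-']),'mean',np.round(q[:,:2].mean(0)*1000,1) if len(q) else '')
im,d,P,ray,t=cloud('top')
S={n:onplane(ray,t,T[n][0],T[n][1])[:2] for n in T}
E
python3 - <<'E'
from m import *
for n in S: print(n,np.round(S[n],3))
measure(list(T))
for v in('top','scene'):
    im=capture(v)[0]; 
    if v=='top': c=[im[150:250,160:260],im[140:240,340:440][:, :],im[150:250,380:480]]
    else: c=[im[110:210,370:470],im[220:320,220:320],im[240:340,130:230]]
    cv2.imwrite(f'pics/crop_{v}.png',cv2.resize(np.hstack(c),None,fx=2.6,fy=2.6,interpolation=cv2.INTER_CUBIC)[:,:,::-1])
a=np.vstack([cv2.imread('pics/crop_top.png'),cv2.imread('pics/crop_scene.png')]);print(a.shape);cv2.imwrite('pics/crops.png',a)
E
```

```text
heatsink [0.549 0.386]
relay [0.437 0.374]
fan [ 0.56  -0.372]
transformer [ 0.446 -0.389]
board [ 0.548 -0.225]
pad_left [ 0.537 -0.134]
pad_behind [ 0.637 -0.219]
box [0.557 0.157]
flask [0.633 0.003]
top heatsink 285 z [0.017 0.026] top-n 132 rect [548.9 387.8] [45.9 45.9] 22.6 mean [548.8 388.2]
top relay 137 z [0.025 0.033] top-n 69 rect [439.5 377.4] [24.1 30.6] 81.3 mean [438.7 377.2]
top fan 128 z [0.008 0.014] top-n 78 rect [ 556.3 -374.7] [38.1 40. ] 16.8 mean [ 556.9 -374.5]
top transformer 233 z [0.034 0.04 ] top-n 137 rect [ 447.1 -391.7] [43.  40.4] 88.3 mean [ 446.3 -390.4]
top board 735 z [0.008 0.016] top-n 478 rect [ 567.5 -200.1] [114.3 113.4] 5.8 mean [ 552.1 -214.6]
top pad_left 595 z [0.004 0.012] top-n 458 rect [ 539.8 -154.9] [ 66.6 113.1] 4.9 mean [ 538.5 -139.5]
top pad_behind 571 z [0.004 0.011] top-n 453 rect [ 614.3 -219.6] [114.2  74.3] 3.6 mean [ 630.6 -218. ]
top box 1755 z [0.071 0.081] top-n 300 rect [558.8 161.5] [119.2 126.9] 4.0 mean [593.  164.3]
top flask 128 z [0.056 0.083] top-n 23 rect [639.    4.1] [15.2 12.1] 86.2 mean [639.5   3.8]
scene h
[... 225 characters left out ...]
258 rect [ 556.2 -375.3] [42.5 40.1] 15.5 mean [ 557.2 -375.2]
scene transformer 566 z [0.033 0.038] top-n 299 rect [ 446.4 -392.2] [44.7 47.5] 82.7 mean [ 447.4 -392.2]
scene board 1280 z [0.009 0.015] top-n 745 rect [ 565.3 -198.9] [118.7 111.1] 5.8 mean [ 550.4 -216.7]
scene pad_left 937 z [0.004 0.011] top-n 747 rect [ 537.1 -154.6] [ 76.5 114. ] 3.3 mean [ 539.2 -140.6]
scene pad_behind 1150 z [0.003 0.011] top-n 942 rect [ 616.3 -218. ] [113.1  70.2] 2.4 mean [ 632.8 -217.8]
scene box 3118 z [0.064 0.079] top-n 474 rect [559.1 160.1] [122.9 132.6] 4.0 mean [600.1 150.4]
scene flask 397 z [0.043 0.077] top-n 39 rect [640.1   1.5] [11.3 17.1] 48.1 mean [6.411e+02 4.000e-01]
(520, 780, 3)
```

View pics/crops.png

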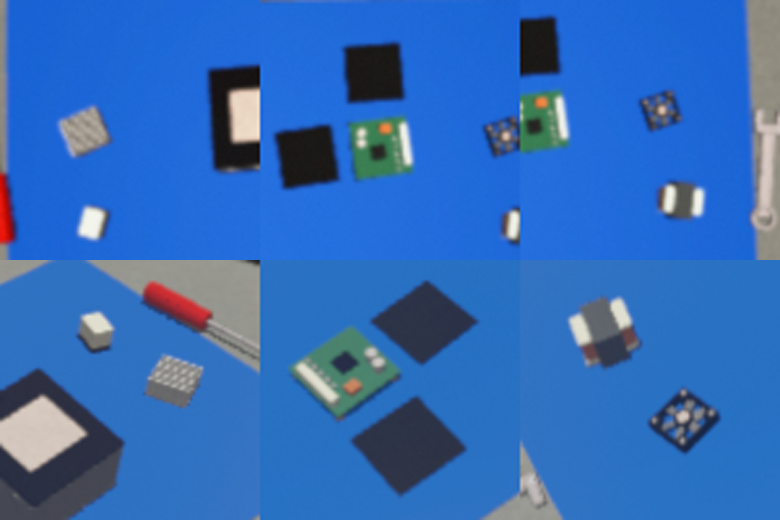

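The crops show the heat sink (yaw about 23°), the relay with its long axis near −12° and the fan at about 16°. The transformer core's dark stripe runs roughly along world x. Next I measure the pads, transformer yaw, tab and lid angle, and work out the first move.

```bash
cat >> h.py <<'E'
def go(x,y,z,phi):
    """shift in tool axes (mm) and rz (units of 6deg); phi = world angle of tool y, mod 180"""
    s=read_state();R=np.array(s['tcp_rot']);p=np.array(s['position'])
    d=R.T@(np.array([x,y,z])-p)*1000
    cur=np.degrees(np.arctan2(R[1,1],R[0,1])); dphi=(phi-cur+90)%180-90
    tilt=np.cross(R[:,2],[0,0,-1]);tilt=np.degrees(R.T@tilt)/6
    print('shift',np.round(d,1),'rz',np.round(-dphi/6,2),'tilt fix',np.round(tilt,2),'j6 after',np.round(s['joint_positions'][5],0),'dist',round(float(np.linalg.norm(d))))
E
python3 - <<'E'
from m import *
c=np.array([.559,.161]);a=np.radians(4);ex=np.array([np.cos(a),np.sin(a)]);ey=np.array([-ex[1],ex[0]])
for v in('top','scene'):
    im,d,P,ray,t=cloud(v);V=im.max(2).astype(int)
    b=np.stack([(P[...,:2]-c)@ex,(P[...,:2]-c)@ey],-1)*1000
    m=(abs(b[...,1])<70)&(abs(b[...,0])<66)&(P[...,2]>.05); L=np.polyfit(60-b[m][:,0],P[m][:,2]*1000,1)
    print(v,'lid slope',np.degrees(np.arctan(L[0])),L)
    m=(b[...,0]<-68)&(b[...,0]>-115)&(abs(b[...,1])<40)&(P[...,2]>.035)
    q=b[m];z=P[m][:,2]*1000;print('tab',len(q),'x',q[:,0].min(),q[:,0].max(),'y',q[:,1].min(),q[:,1].max(),np.median(q[:,1]),'z',np.percentile(z,[10,50,90]).round())
    for n in('pad_left','pad_behind'):
        m=((V<75)&(np.linalg.norm(P[...,:2]-S[n],axis=-1)<.054)&(P[...,2]<.012)).astype(np.uint8)
        k,l,st,_=cv2.connectedComponentsWithStats(m);i=1+st[1:,4].argmax();vv,uu=np.where(l==i)
        X=np.array([onplane(ray,t,(u,w),.003)[:2] for u,w in zip(uu,vv)]);print(n,len(X),*rect(X),'mean',X.mean(0).round(4)*1000)
    n='transformer';m=(np.linalg.norm(P[...,:2]-[.4465,-.392],axis=-1)<.04)&(abs(P[...,2]-.038)<.006)&(V<130)
    print(n,m.sum(),*rect(P[m][:,:2]))
    n='heatsink'
E
```

```text
top lid slope 8.560310741896194 [ 0.1505273  61.62988068]
tab 48 x -99.46819607772932 -68.85833672140457 y -6.435602378061168 5.870270094117787 -0.9703412427461062 z [86. 90. 93.]
pad_left 410 [ 538.1 -132.6] [64.3 63.5] 7.4 mean [ 538.2 -132.5]
pad_behind 413 [ 638.6 -216.8] [64.6 65.3] 2.8 mean [ 638.5 -216.8]
transformer 90 [ 446.7 -389.7] [23.3 41.1] 83.8
scene lid slope 9.774924828086101 [ 0.17227933 59.84152245]
tab 64 x -101.41722622363253 -69.08032210158986 y -7.156311572591189 6.880522337642785 -2.850511776345357 z [85. 89. 94.]
pad_left 551 [ 538.3 -133.2] [62.7 62.8] 7.2 mean [ 538.9 -133.5]
pad_behind 732 [ 638.8 -217.6] [63.2 64.1] 2.9 mean [ 639.2 -218.1]
transformer 171 [ 448.3 -388.9] [27.8 43.9] 78.4
```

Run:
```python
from h import *
go(.472,.154,.2,94); go(.472,.154,.090,94)
```

```text
shift [-386.  -312.7   14.4] rz -4.15 tilt fix [-0. -0.  0.] j6 after -10.0 dist 497
shift [-386.1 -312.7  124.4] rz -4.15 tilt fix [-0. -0.  0.] j6 after -10.0 dist 512
```

Call:
apply_moves([
  {"x":-40,"y":-32,"z":2,"rz":-0.5},
  {"x":-90,"y":-72,"z":4,"rz":-1.5},
  {"x":-140,"y":-112,"z":6,"rz":-2.5},
  {"x":-190,"y":-152,"z":8,"rz":-3.5},
  {"x":-240,"y":-192,"z":10,"rz":-4.15},
  {"x":-290,"y":-232,"z":12,"rz":-4.15},
  {"x":-330,"y":-270,"z":14,"rz":-4.15},
  {"x":-365,"y":-300,"z":14,"rz":-4.15},
  {"x":-386,"y":-313,"z":14,"rz":-4.15},
  {"x":-386,"y":-313,"z":14,"rz":-4.15},
])

```text
validation failed for argument at $.ro...
```

Run:
```python
from h import *
go(.472,.154,.090,94)
```

```text
shift [-386.1 -312.7  124.4] rz -4.15 tilt fix [-0. -0.  0.] j6 after -10.0 dist 512
```

Call:
apply_moves([
  {"x":-40,"y":-32,"z":2,"rx":0,"ry":0,"rz":-0.5,"claw":0},
  {"x":-90,"y":-72,"z":4,"rx":0,"ry":0,"rz":-1.5,"claw":0},
])

```text
time_s: 0.75
position: [0.2809, 0.4857, 0.2105]
tcp_rot: [[-0.98, 0.2, 0.001], [0.2, 0.98, 0.001], [-0.001, 0.001, -1.0]]
force: [1.3, -0.2, -0.1]
opening: 1.001
grasp_force: 0.0
```

Run:
```python
from h import *
go(.472,.154,.2,94)
```

```text
shift [-253.7 -286.7   10.4] rz -2.59 tilt fix [0.01 0.01 0.  ] j6 after -30.0 dist 383
```

Call:
apply_moves([
  {"x":-40,"y":-45,"z":2,"rx":0,"ry":0,"rz":-1,"claw":0},
  {"x":-80,"y":-90,"z":4,"rx":0,"ry":0,"rz":-2,"claw":0},
  {"x":-120,"y":-135,"z":6,"rx":0,"ry":0,"rz":-2.6,"claw":0},
  {"x":-160,"y":-180,"z":8,"rx":0,"ry":0,"rz":-2.6,"claw":0},
  {"x":-200,"y":-226,"z":10,"rx":0,"ry":0,"rz":-2.6,"claw":0},
  {"x":-235,"y":-265,"z":10,"rx":0,"ry":0,"rz":-2.6,"claw":0},
  {"x":-254,"y":-287,"z":10,"rx":0,"ry":0,"rz":-2.6,"claw":0},
  {"x":-254,"y":-287,"z":10,"rx":0,"ry":0,"rz":-2.6,"claw":0},
  {"x":-254,"y":-287,"z":10,"rx":0,"ry":0,"rz":-2.6,"claw":0},
])

```text
time_s: 1.88
position: [0.4693, 0.1531, 0.2005]
tcp_rot: [[-0.998, -0.064, -0.001], [-0.064, 0.998, 0.0], [0.001, 0.0, -1.0]]
force: [-0.1, -0.2, 0.4]
opening: 1.003
grasp_force: 0.0
```

Run:
```python
from h import *
go(.472,.154,.09,94)
```

```text
shift [ -2.8   0.7 110.5] rz -0.05 tilt fix [ 0.   -0.01  0.  ] j6 after -89.0 dist 110
```

Call:
apply_moves([
  {"x":-3,"y":1,"z":45,"rx":0,"ry":0,"rz":0,"claw":0},
  {"x":-3,"y":1,"z":80,"rx":0,"ry":0,"rz":0,"claw":0},
  {"x":-3,"y":1,"z":110,"rx":0,"ry":0,"rz":0,"claw":0},
  {"x":-3,"y":1,"z":110,"rx":0,"ry":0,"rz":0,"claw":0},
  {"x":-3,"y":1,"z":110,"rx":0,"ry":0,"rz":0,"claw":255},
  {"x":-3,"y":1,"z":110,"rx":0,"ry":0,"rz":0,"claw":255},
  {"x":-3,"y":1,"z":110,"rx":0,"ry":0,"rz":0,"claw":255},
  {"x":-3,"y":1,"z":110,"rx":0,"ry":0,"rz":0,"claw":255},
  {"x":-3,"y":1,"z":110,"rx":0,"ry":0,"rz":0,"claw":255},
  {"x":-3,"y":1,"z":110,"rx":0,"ry":0,"rz":0,"claw":255},
])

```text
time_s: 3.12
position: [0.4729, 0.1537, 0.0905]
tcp_rot: [[-0.998, -0.064, 0.0], [-0.064, 0.998, -0.0], [-0.0, -0.0, -1.0]]
force: [0.1, 0.5, 0.9]
opening: 0.403
grasp_force: 0.0
```

Run:
```python
from h import *
# arc in tool frame: tool -x = box +x (tool x = -ex), tool z down
f=lambda th:np.array([60-150*np.cos(th)+5*np.sin(th),55.5+150*np.sin(th)+5*np.cos(th)])
t0=np.radians(9.2)
for a in np.arange(12,104,4.5):
    d=f(np.radians(a))-f(t0);print(a,'x',-d[0].round(1),'z',-d[1].round(1))
s=read_state();print(s['opening'],s['grasp_force'],s['position'],s['force'])
```

```text
12.0 x -1.6 z -7.2
16.5 x -4.9 z -18.5
21.0 x -9.0 z -29.5
25.5 x -14.0 z -40.2
30.0 x -19.9 z -50.4
34.5 x -26.5 z -60.2
39.0 x -33.8 z -69.4
43.5 x -41.9 z -78.0
48.0 x -50.6 z -85.9
52.5 x -59.9 z -93.1
57.0 x -69.8 z -99.6
61.5 x -80.1 z -105.3
66.0 x -90.8 z -110.1
70.5 x -101.9 z -114.1
75.0 x -113.3 z -117.3
79.5 x -124.9 z -119.5
84.0 x -136.6 z -120.8
88.5 x -148.3 z -121.2
93.0 x -160.1 z -120.6
97.5 x -171.8 z -119.1
102.0 x -183.3 z -116.8
0.40342548486328733 0.0 [0.47285265 0.15374611 0.09054444] [0.0984852  0.46850317 0.90318547]
```

Call:
apply_moves([
  {"x":0,"y":0,"z":0,"rx":0,"ry":0,"rz":0,"claw":255},
  {"x":0,"y":0,"z":0,"rx":0,"ry":0,"rz":0,"claw":255},
  {"x":0,"y":0,"z":0,"rx":0,"ry":0,"rz":0,"claw":255},
  {"x":0,"y":0,"z":0,"rx":0,"ry":0,"rz":0,"claw":255},
  {"x":0,"y":0,"z":0,"rx":0,"ry":0,"rz":0,"claw":255},
  {"x":-1.6,"y":0,"z":-7,"rx":0,"ry":0,"rz":0,"claw":255},
])

```text
time_s: 3.88
position: [0.4739, 0.1539, 0.0973]
tcp_rot: [[-0.998, -0.065, -0.002], [-0.065, 0.998, -0.0], [0.002, -0.0, -1.0]]
force: [-0.4, 0.8, -0.4]
opening: 0.005
grasp_force: 0.0
```

Run:
```python
from h import *
a=capture('scene')[0][110:220,310:450];b=capture('top')[0][150:260,200:340]
cv2.imwrite('pics/tab1.png',cv2.resize(np.vstack([a,b]),None,fx=2.7,fy=2.7,interpolation=cv2.INTER_CUBIC)[:,:,::-1])
```

```text
(no output)
```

View pics/tab1.png

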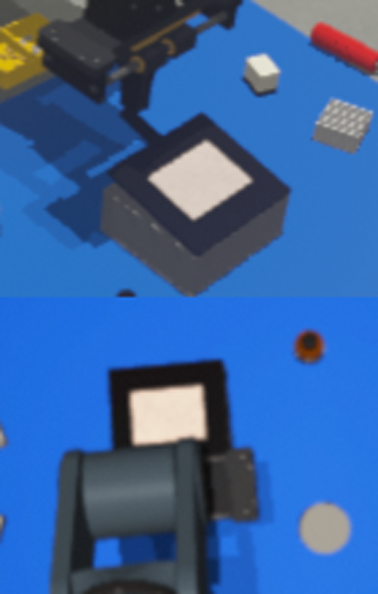

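The crop shows the fingers closed at about (140,95) with the tab apparently under or behind them, so the pinch missed. I'll measure the lid and tab again.

Run:
```python
from m import *
c=np.array([.559,.161]);a=np.radians(4);ex=np.array([np.cos(a),np.sin(a)]);ey=np.array([-ex[1],ex[0]])
im,d,P,ray,t=cloud('scene')
b=np.stack([(P[...,:2]-c)@ex,(P[...,:2]-c)@ey],-1)*1000
m=(abs(b[...,1])<70)&(abs(b[...,0])<62)&(P[...,2]>.05)&(P[...,2]<.1); L=np.polyfit(60-b[m][:,0],P[m][:,2]*1000,1);print('lid',np.degrees(np.arctan(L[0])),L)
for lo in range(-125,-60,5):
    m=(b[...,0]<lo+5)&(b[...,0]>=lo)&(abs(b[...,1])<20)&(P[...,2]>.035)&(P[...,2]<.2)
    if m.any(): print(lo,m.sum(),'y',b[m][:,1].min().round(),b[m][:,1].max().round(),'z',np.percentile(P[m][:,2]*1000,[0,10,50,100]).round())
```

```text
lid 9.765723039248636 [ 0.17211396 59.80332062]
-105 3 y -4.0 -0.0 z [88. 89. 91. 92.]
-100 13 y -12.0 2.0 z [ 84.  89.  94. 136.]
-95 19 y -19.0 3.0 z [ 84.  90. 112. 159.]
-90 25 y -16.0 6.0 z [ 83.  89. 114. 147.]
-85 31 y -19.0 1.0 z [ 83.  91. 122. 153.]
-80 71 y -18.0 12.0 z [ 83.  92. 127. 162.]
-75 56 y -17.0 8.0 z [ 80.  87. 127. 160.]
-70 11 y -5.0 7.0 z [ 80.  82.  88. 194.]
-65 23 y -19.0 16.0 z [ 80.  85. 195. 200.]
```

Run:
```python
from m import *
im,d,P,ray,t=cloud('scene');s=read_state();R=np.array(s['tcp_rot']);p=np.array(s['position'])
o=cv2.resize(im[110:190,320:420],None,fx=7,fy=7,interpolation=cv2.INTER_CUBIC)[:,:,::-1].copy()
# nearest-ray projection
def px(X):
    q=(X-t)/np.linalg.norm(X-t);n=ray/np.linalg.norm(ray,axis=-1,keepdims=True);i=(n@q).argmax();return i%640,i//640
for X,c in((p+R[:,2]*.025,(0,0,255)),(p+R[:,2]*.006,(0,255,0)),(p,(255,255,0)),(p-R[:,2]*.045,(255,0,255))):
    u,v=px(X);print(u,v,P[v,u].round(3));cv2.circle(o,((u-320)*7,(v-110)*7),4,c,-1)
cv2.imwrite('pics/tab2.png',o)
```

```text
359 159 [0.415 0.214 0.001]
359 153 [0.474 0.154 0.092]
359 152 [0.472 0.155 0.094]
361 138 [0.485 0.144 0.153]
```

View pics/tab2.png

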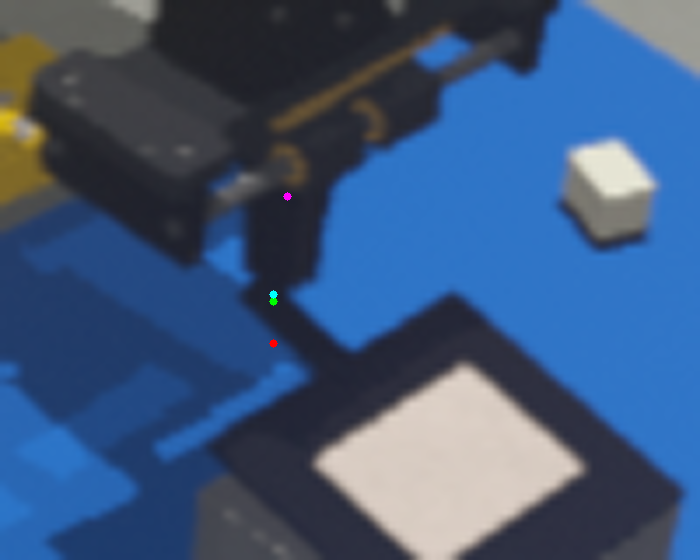

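Run:
```python
from m import *
im,d,P,ray,t=cloud('scene')
for u in(357,360,363):
    for v in range(140,157,2): print(u,v,(P[v,u]*1000).round(),im[v,u])
```

```text
357 140 [477. 140. 143.] [31 34 44]
357 142 [478. 140. 137.] [32 34 45]
357 144 [474. 143. 127.] [31 34 46]
357 146 [474. 145. 120.] [31 34 47]
357 148 [474. 145. 114.] [31 34 49]
357 150 [479. 141. 112.] [31 34 48]
357 152 [468. 152.  92.] [32 35 49]
357 154 [472. 149.  90.] [31 36 55]
357 156 [403. 217.   2.] [ 35  61 109]
360 140 [484. 143. 146.] [32 35 46]
360 142 [484. 143. 140.] [32 34 47]
360 144 [486. 142. 135.] [31 34 47]
360 146 [485. 144. 127.] [31 34 47]
360 148 [484. 145. 120.] [32 34 48]
360 150 [487. 143. 116.] [31 35 50]
360 152 [484. 147. 106.] [33 41 66]
360 154 [475. 157.  88.] [32 35 49]
360 156 [484. 149.  92.] [32 35 50]
363 140 [482. 156. 139.] [34 36 48]
363 142 [484. 154. 135.] [35 37 49]
363 144 [483. 156. 127.] [36 38 50]
363 146 [482. 158. 119.] [36 39 51]
363 148 [481. 159. 111.] [35 37 51]
363 150 [480. 161. 103.] [ 40  74 130]
363 152 [398. 244.   1.] [ 45 113 194]
363 154 [404. 240.  -1.] [ 37  68 122]
363 156 [487. 156.  90.] [33 36 51]
```

Run:
```python
from m import *
s=read_state();R=np.array(s['tcp_rot']);p=np.array(s['position'])
for v in('scene','top'):
    im,d,P,ray,t=cloud(v)
    q=(P-p)@R*1000   # tool frame
    m=(abs(q[...,0])<60)&(abs(q[...,1])<110)&(P[...,2]>.1)&(q[...,2]>-160)
    Q=q[m]
    for lo in range(-160,0,8):
        k=Q[(Q[:,2]>=lo)&(Q[:,2]<lo+8)]
        if len(k): print(v,lo,len(k),'x',k[:,0].min().round(),k[:,0].max().round(),'y',k[:,1].min().round(),k[:,1].max().round())
```

```text
scene -160 64 x -22.0 24.0 y -53.0 10.0
scene -152 95 x -24.0 22.0 y -53.0 18.0
scene -144 89 x -26.0 22.0 y -53.0 13.0
scene -136 126 x -26.0 21.0 y -53.0 17.0
scene -128 544 x -38.0 37.0 y -98.0 94.0
scene -120 306 x -38.0 36.0 y -98.0 95.0
scene -112 137 x -39.0 39.0 y -97.0 89.0
scene -104 218 x -40.0 38.0 y -94.0 93.0
scene -96 251 x -39.0 38.0 y -90.0 84.0
scene -88 134 x -38.0 37.0 y -89.0 83.0
scene -80 28 x -36.0 35.0 y -88.0 82.0
scene -64 8 x -11.0 9.0 y -18.0 -11.0
scene -56 21 x -12.0 2.0 y -17.0 10.0
scene -48 24 x -12.0 11.0 y -14.0 11.0
scene -40 28 x -11.0 11.0 y -14.0 10.0
scene -32 30 x -12.0 14.0 y -13.0 8.0
scene -24 28 x -12.0 13.0 y -12.0 8.0
scene -16 26 x -11.0 11.0 y -11.0 7.0
top -160 2 x 17.0 20.0 y -52.0 -51.0
top -152 6 x -20.0 15.0 y -52.0 -51.0
top -144 1 x 7.0 7.0 y -52.0 -52.0
top -136 8 x -23.0 23.0 y -66.0 -51.0
top -128 226 x -37.0 36.0 y -94.0 -49.0
top -120 163 x -37.0 37.0 y -94.0 -48.0
top -112 1 x 27.0 27.0 y -94.0 -94.0
top -104 15 x -31.0 31.0 y -66.0 -46.0
top -96 19 x -32.0 33.0 y -65.0 -48.0
```

The fingertips really sit about 10 mm behind the reported TCP, and the gripper body at −79 mm. So the true tool is about 35 mm higher than reported. I'll correct for that: open, go 42 mm lower and pinch again.

Call:
apply_moves([
  {"x":0,"y":0,"z":-10,"rx":0,"ry":0,"rz":0,"claw":0},
  {"x":0,"y":0,"z":-10,"rx":0,"ry":0,"rz":0,"claw":0},
  {"x":0,"y":0,"z":-10,"rx":0,"ry":0,"rz":0,"claw":0},
  {"x":0,"y":0,"z":-10,"rx":0,"ry":0,"rz":0,"claw":0},
  {"x":0,"y":0,"z":-10,"rx":0,"ry":0,"rz":0,"claw":60},
  {"x":0,"y":0,"z":5,"rx":0,"ry":0,"rz":0,"claw":60},
  {"x":0,"y":0,"z":25,"rx":0,"ry":0,"rz":0,"claw":60},
  {"x":0,"y":0,"z":40,"rx":0,"ry":0,"rz":0,"claw":60},
  {"x":0,"y":0,"z":40,"rx":0,"ry":0,"rz":0,"claw":255},
  {"x":0,"y":0,"z":40,"rx":0,"ry":0,"rz":0,"claw":255},
])

```text
time_s: 5.68
position: [0.4746, 0.1539, 0.0575]
tcp_rot: [[-0.998, -0.065, 0.0], [-0.065, 0.998, 0.0], [-0.0, 0.0, -1.0]]
force: [-0.3, 0.0, 0.6]
opening: 0.619
grasp_force: 0.0
```

Call:
apply_moves([
  {"x":0,"y":0,"z":0,"rx":0,"ry":0,"rz":0,"claw":255},
  {"x":0,"y":0,"z":0,"rx":0,"ry":0,"rz":0,"claw":255},
  {"x":0,"y":0,"z":0,"rx":0,"ry":0,"rz":0,"claw":255},
  {"x":0,"y":0,"z":0,"rx":0,"ry":0,"rz":0,"claw":255},
  {"x":0,"y":0,"z":0,"rx":0,"ry":0,"rz":0,"claw":255},
  {"x":0,"y":0,"z":0,"rx":0,"ry":0,"rz":0,"claw":255},
  {"x":0,"y":0,"z":0,"rx":0,"ry":0,"rz":0,"claw":255},
  {"x":0,"y":0,"z":0,"rx":0,"ry":0,"rz":0,"claw":255},
])

```text
time_s: 6.68
position: [0.4744, 0.1563, 0.0577]
tcp_rot: [[-0.998, -0.063, 0.001], [-0.063, 0.998, 0.004], [-0.001, 0.003, -1.0]]
force: [-0.4, 8.7, 1.2]
opening: 0.134
grasp_force: 30.0
```

Call:
apply_moves([
  {"x":-1.6,"y":2,"z":-7,"rx":0,"ry":0,"rz":0,"claw":255},
  {"x":-5,"y":2,"z":-18,"rx":0,"ry":0,"rz":0,"claw":255},
  {"x":-9,"y":2,"z":-29,"rx":0,"ry":0,"rz":0,"claw":255},
  {"x":-14,"y":2,"z":-40,"rx":0,"ry":0,"rz":0,"claw":255},
  {"x":-20,"y":2,"z":-50,"rx":0,"ry":0,"rz":0,"claw":255},
  {"x":-20,"y":2,"z":-50,"rx":0,"ry":0,"rz":0,"claw":255},
])

```text
time_s: 7.42
position: [0.4951, 0.1577, 0.1088]
tcp_rot: [[-0.998, -0.064, 0.002], [-0.064, 0.998, 0.001], [-0.002, 0.001, -1.0]]
force: [0.2, 5.6, -1.0]
opening: 0.129
grasp_force: 30.0
```

Call:
apply_moves([
  {"x":-6.6,"y":2,"z":-10,"rx":0,"ry":0,"rz":0,"claw":255},
  {"x":-14,"y":2,"z":-19,"rx":0,"ry":0,"rz":0,"claw":255},
  {"x":-22,"y":2,"z":-27.5,"rx":0,"ry":0,"rz":0,"claw":255},
  {"x":-31,"y":2,"z":-35.5,"rx":0,"ry":0,"rz":0,"claw":255},
  {"x":-40,"y":2,"z":-43,"rx":0,"ry":0,"rz":0,"claw":255},
  {"x":-50,"y":2,"z":-49,"rx":0,"ry":0,"rz":0,"claw":255},
  {"x":-60,"y":2,"z":-55,"rx":0,"ry":0,"rz":0,"claw":255},
  {"x":-71,"y":2,"z":-60,"rx":0,"ry":0,"rz":0,"claw":255},
  {"x":-71,"y":2,"z":-60,"rx":0,"ry":0,"rz":0,"claw":255},
])

```text
time_s: 8.55
position: [0.5651, 0.1626, 0.167]
tcp_rot: [[-0.998, -0.064, -0.002], [-0.064, 0.998, -0.002], [0.002, -0.002, -1.0]]
force: [2.5, -5.0, -6.9]
opening: 0.132
grasp_force: 30.0
```

Call:
apply_moves([
  {"x":-11,"y":-1,"z":-3,"rx":0,"ry":0,"rz":0,"claw":255},
  {"x":-22.5,"y":-1,"z":-5.5,"rx":0,"ry":0,"rz":0,"claw":255},
  {"x":-34,"y":-1,"z":-7.5,"rx":0,"ry":0,"rz":0,"claw":255},
  {"x":-46,"y":-1,"z":-8.5,"rx":0,"ry":0,"rz":0,"claw":255},
  {"x":-57.5,"y":-1,"z":-8.5,"rx":0,"ry":0,"rz":0,"claw":255},
  {"x":-69,"y":-1,"z":-8,"rx":0,"ry":0,"rz":0,"claw":255},
  {"x":-81,"y":-1,"z":-6,"rx":0,"ry":0,"rz":0,"claw":255},
  {"x":-81,"y":-1,"z":-6,"rx":0,"ry":0,"rz":0,"claw":255},
  {"x":-81,"y":-1,"z":-6,"rx":0,"ry":0,"rz":0,"claw":0},
  {"x":-81,"y":-1,"z":-6,"rx":0,"ry":0,"rz":0,"claw":0},
])

```text
time_s: 9.8
position: [0.6476, 0.1692, 0.1751]
tcp_rot: [[-0.998, -0.065, 0.005], [-0.065, 0.998, 0.002], [-0.005, 0.002, -1.0]]
force: [0.2, 0.4, -0.7]
opening: 0.281
grasp_force: 0.0
```

Call:
apply_moves([
  {"x":0,"y":0,"z":0,"rx":0,"ry":0,"rz":0,"claw":0},
  {"x":0,"y":0,"z":0,"rx":0,"ry":0,"rz":0,"claw":0},
  {"x":0,"y":0,"z":-30,"rx":0,"ry":0,"rz":0,"claw":0},
  {"x":0,"y":0,"z":-70,"rx":0,"ry":0,"rz":0,"claw":0},
  {"x":0,"y":0,"z":-90,"rx":0,"ry":0,"rz":0,"claw":0},
  {"x":30,"y":0,"z":-90,"rx":0,"ry":0,"rz":0,"claw":0},
  {"x":80,"y":0,"z":-90,"rx":0,"ry":0,"rz":0,"claw":0},
  {"x":120,"y":0,"z":-90,"rx":0,"ry":0,"rz":0,"claw":0},
  {"x":120,"y":0,"z":-90,"rx":0,"ry":0,"rz":0,"claw":0},
])

```text
time_s: 10.92
position: [0.5228, 0.1605, 0.2638]
tcp_rot: [[-0.998, -0.065, -0.002], [-0.065, 0.998, 0.0], [0.002, 0.0, -1.0]]
force: [-0.1, -0.8, 0.4]
opening: 0.997
grasp_force: 0.0
```

Run:
```python
from m import *
im,d,P,ray,t=cloud('scene');cv2.imwrite('pics/open.png',im[60:260,250:550,::-1])
c=np.array([.559,.161]);a=np.radians(4);ex=np.array([np.cos(a),np.sin(a)]);ey=np.array([-ex[1],ex[0]])
b=np.stack([(P[...,:2]-c)@ex,(P[...,:2]-c)@ey],-1)*1000
m=(abs(b[...,1])<70)&(b[...,0]>45)&(b[...,0]<110)&(P[...,2]>.07)&(P[...,2]<.2)
L=np.polyfit(P[m][:,2]*1000,b[m][:,0],1);print(m.sum(),'lid from upright deg',np.degrees(np.arctan(L[0])),L)
s=read_state();R=np.array(s['tcp_rot']);p=np.array(s['position']);q=(P-p)@R*1000
m=(abs(q[...,0])<14)&(abs(abs(q[...,1])-51)<12)&(q[...,2]>-70)&(P[...,2]>.1)
print('tips',np.sort(q[m][:,2])[-8:].round(1))
go(.4395,.3765,.2,78)
```

```text
858 lid from upright deg 10.745737532598005 [ 0.18977886 54.07561   ]
tips [-9.2 -9.1 -9.1 -9.  -8.8 -8.3 -8.2 -6.8]
shift [ 73.5 221.2  64.1] rz 2.62 tilt fix [0.   0.03 0.  ] j6 after -88.0 dist 242
```

View pics/open.png

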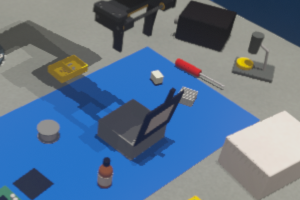

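The lid stands open at about 100°. The bottle is still upright at (105,172) in the crop and the relay is untouched at (156,76). Now the relay.

Call:
apply_moves([
  {"x":10,"y":40,"z":0,"rx":0,"ry":0,"rz":0.8,"claw":0},
  {"x":25,"y":85,"z":10,"rx":0,"ry":0,"rz":1.6,"claw":0},
  {"x":45,"y":135,"z":40,"rx":0,"ry":0,"rz":2.6,"claw":0},
  {"x":60,"y":185,"z":80,"rx":0,"ry":0,"rz":2.6,"claw":0},
  {"x":73.5,"y":221,"z":120,"rx":0,"ry":0,"rz":2.6,"claw":0},
  {"x":73.5,"y":221,"z":164,"rx":0,"ry":0,"rz":2.6,"claw":0},
  {"x":73.5,"y":221,"z":184,"rx":0,"ry":0,"rz":2.6,"claw":0},
  {"x":73.5,"y":221,"z":184,"rx":0,"ry":0,"rz":2.6,"claw":0},
])

```text
time_s: 12.02
position: [0.4388, 0.3762, 0.0774]
tcp_rot: [[-0.979, 0.206, -0.002], [0.206, 0.979, -0.001], [0.002, -0.002, -1.0]]
force: [0.1, -0.1, 0.3]
opening: 1.004
grasp_force: 0.0
```

Run:
```python
from h import *
go(.4395,.3765,-.001,78);print(read_state()['position'])
```

```text
shift [-0.8  0.5 78.4] rz 0.02 tilt fix [-0.02 -0.02 -0.  ] j6 after -49.0 dist 78
[0.43877661 0.37624762 0.07739289]
```

Call:
apply_moves([
  {"x":-1,"y":0,"z":40,"rx":0,"ry":0,"rz":0,"claw":90},
  {"x":-1,"y":0,"z":65,"rx":0,"ry":0,"rz":0,"claw":90},
  {"x":-1,"y":0,"z":78,"rx":0,"ry":0,"rz":0,"claw":90},
  {"x":-1,"y":0,"z":78,"rx":0,"ry":0,"rz":0,"claw":255},
  {"x":-1,"y":0,"z":78,"rx":0,"ry":0,"rz":0,"claw":255},
  {"x":-1,"y":0,"z":78,"rx":0,"ry":0,"rz":0,"claw":255},
  {"x":-1,"y":0,"z":78,"rx":0,"ry":0,"rz":0,"claw":255},
  {"x":-1,"y":0,"z":78,"rx":0,"ry":0,"rz":0,"claw":255},
  {"x":-1,"y":0,"z":78,"rx":0,"ry":0,"rz":0,"claw":255},
  {"x":-1,"y":0,"z":78,"rx":0,"ry":0,"rz":0,"claw":255},
])

```text
time_s: 13.28
position: [0.4399, 0.3762, 0.0023]
tcp_rot: [[-0.979, 0.206, 0.001], [0.206, 0.979, 0.001], [-0.001, 0.001, -1.0]]
force: [-1.2, -0.4, 5.0]
opening: 0.278
grasp_force: 29.5
```

Call:
apply_moves([
  {"x":0,"y":0,"z":0,"rx":0,"ry":0,"rz":0,"claw":255},
  {"x":0,"y":0,"z":-20,"rx":0,"ry":0,"rz":0,"claw":255},
  {"x":0,"y":0,"z":-60,"rx":0,"ry":0,"rz":0,"claw":255},
  {"x":0,"y":0,"z":-110,"rx":0,"ry":0,"rz":0,"claw":255},
  {"x":0,"y":0,"z":-140,"rx":0,"ry":0,"rz":0,"claw":255},
  {"x":0,"y":0,"z":-140,"rx":0,"ry":0,"rz":0,"claw":255},
])

```text
time_s: 14.02
position: [0.4409, 0.3767, 0.1438]
tcp_rot: [[-0.979, 0.206, 0.005], [0.206, 0.979, 0.003], [-0.004, 0.004, -1.0]]
force: [0.2, 0.2, -0.5]
opening: 0.276
grasp_force: 29.5
```

Run:
```python
from h import *
go(.545,.163,.140,94)
```

```text
shift [-145.9 -187.7    3.7] rz -2.65 tilt fix [ 0.03  0.04 -0.  ] j6 after -49.0 dist 238
```

Call:
apply_moves([
  {"x":-30,"y":-38,"z":0,"rx":0,"ry":0,"rz":-0.6,"claw":255},
  {"x":-60,"y":-77,"z":0,"rx":0,"ry":0,"rz":-1.2,"claw":255},
  {"x":-90,"y":-116,"z":0,"rx":0,"ry":0,"rz":-1.8,"claw":255},
  {"x":-120,"y":-155,"z":0,"rx":0,"ry":0,"rz":-2.4,"claw":255},
  {"x":-146,"y":-188,"z":4,"rx":0,"ry":0,"rz":-2.6,"claw":255},
  {"x":-146,"y":-188,"z":40,"rx":0,"ry":0,"rz":-2.6,"claw":255},
  {"x":-146,"y":-188,"z":80,"rx":0,"ry":0,"rz":-2.6,"claw":255},
  {"x":-146,"y":-188,"z":110,"rx":0,"ry":0,"rz":-2.6,"claw":255},
  {"x":-146,"y":-188,"z":125,"rx":0,"ry":0,"rz":-2.6,"claw":255},
  {"x":-146,"y":-188,"z":125,"rx":0,"ry":0,"rz":-2.6,"claw":255},
])

```text
time_s: 15.28
position: [0.5422, 0.1617, 0.0148]
tcp_rot: [[-0.998, -0.065, -0.004], [-0.065, 0.998, -0.0], [0.004, -0.0, -1.0]]
force: [-0.0, 0.2, 0.5]
opening: 0.275
grasp_force: 29.5
```

Call:
apply_moves([
  {"x":0,"y":0,"z":5,"rx":0,"ry":0,"rz":0,"claw":255},
  {"x":0,"y":0,"z":7,"rx":0,"ry":0,"rz":0,"claw":255},
  {"x":0,"y":0,"z":7,"rx":0,"ry":0,"rz":0,"claw":255},
  {"x":0,"y":0,"z":7,"rx":0,"ry":0,"rz":0,"claw":140},
  {"x":0,"y":0,"z":7,"rx":0,"ry":0,"rz":0,"claw":140},
  {"x":0,"y":0,"z":7,"rx":0,"ry":0,"rz":0,"claw":140},
  {"x":0,"y":0,"z":-20,"rx":0,"ry":0,"rz":0,"claw":140},
  {"x":0,"y":0,"z":-60,"rx":0,"ry":0,"rz":0,"claw":140},
  {"x":0,"y":0,"z":-110,"rx":0,"ry":0,"rz":0,"claw":0},
  {"x":0,"y":0,"z":-150,"rx":0,"ry":0,"rz":0,"claw":0},
])

```text
time_s: 16.52
position: [0.5438, 0.1618, 0.1684]
tcp_rot: [[-0.998, -0.064, 0.001], [-0.064, 0.998, 0.0], [-0.001, 0.0, -1.0]]
force: [-0.5, -0.1, -0.0]
opening: 0.597
grasp_force: 0.0
```

Call:
apply_moves([
  {"x":0,"y":0,"z":-50,"rx":0,"ry":0,"rz":0,"claw":0},
  {"x":0,"y":0,"z":-100,"rx":0,"ry":0,"rz":0,"claw":0},
  {"x":0,"y":0,"z":-100,"rx":0,"ry":0,"rz":0,"claw":0},
  {"x":0,"y":0,"z":-100,"rx":0,"ry":0,"rz":0,"claw":0},
])

```text
time_s: 17.02
position: [0.5428, 0.1617, 0.266]
tcp_rot: [[-0.998, -0.064, -0.001], [-0.064, 0.998, -0.0], [0.001, -0.0, -1.0]]
force: [-0.7, -0.3, -0.0]
opening: 0.98
grasp_force: 0.0
```

Run:
```python
from m import *
a=np.vstack([capture('scene')[0][60:200,320:480],capture('top')[0][140:260,200:360]])
cv2.imwrite('pics/relay.png',cv2.resize(a,None,fx=2.2,fy=2.2)[:,:,::-1])
go(.6476,.1692,.264,94)
```

```text
shift [-105.5    0.7    0.2] rz -0.05 tilt fix [-0.   -0.04 -0.  ] j6 after -88.0 dist 106
```

View pics/relay.png

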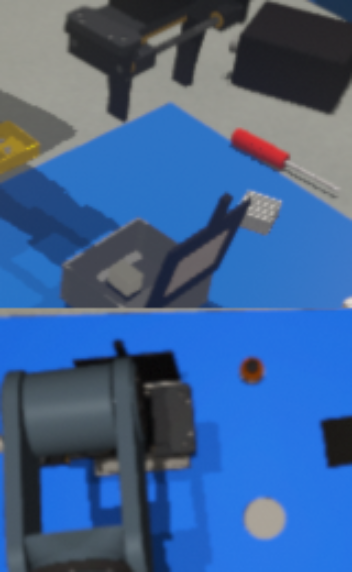

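The relay sits inside the box at (122,275). Next I return to the tab, pinch it and swing the lid back.

Call:
apply_moves([
  {"x":-50,"y":1,"z":0,"rx":0,"ry":0,"rz":0,"claw":0},
  {"x":-105,"y":1,"z":0,"rx":0,"ry":0,"rz":0,"claw":0},
  {"x":-105,"y":1,"z":0,"rx":0,"ry":0,"rz":0,"claw":0},
  {"x":-105,"y":1,"z":45,"rx":0,"ry":0,"rz":0,"claw":60},
  {"x":-105,"y":1,"z":89,"rx":0,"ry":0,"rz":0,"claw":100},
  {"x":-105,"y":1,"z":89,"rx":0,"ry":0,"rz":0,"claw":255},
  {"x":-105,"y":1,"z":89,"rx":0,"ry":0,"rz":0,"claw":255},
  {"x":-105,"y":1,"z":89,"rx":0,"ry":0,"rz":0,"claw":255},
  {"x":-105,"y":1,"z":89,"rx":0,"ry":0,"rz":0,"claw":255},
  {"x":-105,"y":1,"z":89,"rx":0,"ry":0,"rz":0,"claw":255},
])

```text
time_s: 18.42
position: [0.6487, 0.1696, 0.1786]
tcp_rot: [[-0.998, -0.065, 0.002], [-0.065, 0.998, 0.0], [-0.002, 0.0, -1.0]]
force: [-0.4, -0.1, 0.1]
opening: 0.283
grasp_force: 0.0
```

Call:
apply_moves([
  {"x":0,"y":0,"z":0,"rx":0,"ry":0,"rz":0,"claw":255},
  {"x":0,"y":0,"z":0,"rx":0,"ry":0,"rz":0,"claw":255},
  {"x":0,"y":0,"z":0,"rx":0,"ry":0,"rz":0,"claw":255},
  {"x":0,"y":0,"z":0,"rx":0,"ry":0,"rz":0,"claw":255},
])

```text
time_s: 18.92
position: [0.6487, 0.1682, 0.1779]
tcp_rot: [[-0.998, -0.064, 0.001], [-0.064, 0.998, -0.002], [-0.0, -0.002, -1.0]]
force: [0.2, -5.7, 3.4]
opening: 0.135
grasp_force: 30.0
```

Call:
apply_moves([
  {"x":11.7,"y":-1,"z":-1,"rx":0,"ry":0,"rz":0,"claw":255},
  {"x":23.5,"y":-1,"z":-1,"rx":0,"ry":0,"rz":0,"claw":255},
  {"x":35,"y":-1,"z":0,"rx":0,"ry":0,"rz":0,"claw":255},
  {"x":47,"y":-1,"z":1,"rx":0,"ry":0,"rz":0,"claw":255},
  {"x":58.5,"y":-1,"z":3,"rx":0,"ry":0,"rz":0,"claw":255},
  {"x":70,"y":-1,"z":6,"rx":0,"ry":0,"rz":0,"claw":255},
  {"x":81,"y":-1,"z":10,"rx":0,"ry":0,"rz":0,"claw":255},
  {"x":92,"y":-1,"z":15,"rx":0,"ry":0,"rz":0,"claw":255},
  {"x":102,"y":-1,"z":20.5,"rx":0,"ry":0,"rz":0,"claw":255},
  {"x":102,"y":-1,"z":20.5,"rx":0,"ry":0,"rz":0,"claw":255},
])

```text
time_s: 20.18
position: [0.5429, 0.1612, 0.1583]
tcp_rot: [[-0.998, -0.066, -0.005], [-0.066, 0.998, -0.002], [0.005, -0.002, -1.0]]
force: [-5.6, -5.8, 12.7]
opening: 0.133
grasp_force: 30.0
```

Call:
apply_moves([
  {"x":11,"y":-3,"z":4.5,"rx":0,"ry":0,"rz":0,"claw":255},
  {"x":20,"y":-3,"z":11.5,"rx":0,"ry":0,"rz":0,"claw":255},
  {"x":29,"y":-3,"z":19.5,"rx":0,"ry":0,"rz":0,"claw":255},
  {"x":37,"y":-3,"z":28,"rx":0,"ry":0,"rz":0,"claw":255},
  {"x":44.5,"y":-3,"z":37,"rx":0,"ry":0,"rz":0,"claw":255},
  {"x":51,"y":-3,"z":47,"rx":0,"ry":0,"rz":0,"claw":255},
  {"x":57,"y":-3,"z":57.5,"rx":0,"ry":0,"rz":0,"claw":255},
  {"x":62,"y":-3,"z":68,"rx":0,"ry":0,"rz":0,"claw":255},
  {"x":62,"y":-3,"z":68,"rx":0,"ry":0,"rz":0,"claw":255},
])

```text
time_s: 21.3
position: [0.4815, 0.1569, 0.0879]
tcp_rot: [[-0.998, -0.063, -0.005], [-0.063, 0.998, 0.003], [0.005, 0.003, -1.0]]
force: [-2.1, 6.1, 0.8]
opening: 0.131
grasp_force: 30.0
```

Call:
apply_moves([
  {"x":4.5,"y":2,"z":11,"rx":0,"ry":0,"rz":0,"claw":255},
  {"x":8,"y":2,"z":22,"rx":0,"ry":0,"rz":0,"claw":255},
  {"x":10,"y":2,"z":31,"rx":0,"ry":0,"rz":0,"claw":255},
  {"x":11.5,"y":2,"z":40,"rx":0,"ry":0,"rz":0,"claw":255},
  {"x":12.5,"y":2,"z":48,"rx":0,"ry":0,"rz":0,"claw":255},
  {"x":12.5,"y":2,"z":53,"rx":0,"ry":0,"rz":0,"claw":255},
  {"x":12.5,"y":2,"z":56,"rx":0,"ry":0,"rz":0,"claw":255},
  {"x":12.5,"y":2,"z":56,"rx":0,"ry":0,"rz":0,"claw":255},
])

```text
time_s: 22.3
position: [0.4703, 0.1562, 0.0331]
tcp_rot: [[-0.998, -0.064, -0.004], [-0.064, 0.998, -0.0], [0.004, 0.0, -1.0]]
force: [-6.8, -0.1, 8.9]
opening: 0.131
grasp_force: 30.0
```

Call:
apply_moves([
  {"x":0,"y":0,"z":3,"rx":0,"ry":0,"rz":0,"claw":255},
  {"x":0,"y":0,"z":3,"rx":0,"ry":0,"rz":0,"claw":255},
  {"x":0,"y":0,"z":2,"rx":0,"ry":0,"rz":0,"claw":0},
  {"x":0,"y":0,"z":2,"rx":0,"ry":0,"rz":0,"claw":0},
  {"x":0,"y":0,"z":0,"rx":0,"ry":0,"rz":0,"claw":0},
  {"x":0,"y":0,"z":0,"rx":0,"ry":0,"rz":0,"claw":0},
  {"x":0,"y":0,"z":-40,"rx":0,"ry":0,"rz":0,"claw":0},
  {"x":0,"y":0,"z":-90,"rx":0,"ry":0,"rz":0,"claw":0},
  {"x":0,"y":0,"z":-110,"rx":0,"ry":0,"rz":0,"claw":0},
  {"x":0,"y":0,"z":-110,"rx":0,"ry":0,"rz":0,"claw":0},
])

```text
time_s: 23.55
position: [0.4736, 0.1563, 0.1443]
tcp_rot: [[-0.998, -0.065, 0.004], [-0.065, 0.998, 0.0], [-0.004, 0.0, -1.0]]
force: [-0.1, -0.1, -0.3]
opening: 0.948
grasp_force: 0.0
```

Run:
```python
from m import *
c=np.array([.559,.161]);a=np.radians(4);ex=np.array([np.cos(a),np.sin(a)]);ey=np.array([-ex[1],ex[0]])
im,d,P,ray,t=cloud('scene')
b=np.stack([(P[...,:2]-c)@ex,(P[...,:2]-c)@ey],-1)*1000
m=(abs(b[...,1])<62)&(b[...,0]>-45)&(b[...,0]<56)&(P[...,2]>.052)&(P[...,2]<.1); L=np.polyfit(60-b[m][:,0],P[m][:,2]*1000,1);print('lid rad',L,m.sum())
go(.549,.3875,.144,113.5);go(.549,.3875,.144,23.5);go(.549,.3875,-.002,113.5)
```

```text
lid rad [1.67028320e-03 6.06635832e+01] 1342
shift [-92.  225.9  -1.8] rz -3.3 tilt fix [-0.   -0.01  0.  ] j6 after -88.0 dist 244
shift [-92.  225.9  -1.8] rz 11.7 tilt fix [-0.   -0.01  0.  ] j6 after -88.0 dist 244
shift [-92.2 225.9 144.2] rz -3.3 tilt fix [-0.   -0.01  0.  ] j6 after -88.0 dist 283
```

The lid is shut (0.002 rad). Next is the heat sink.

Call:
apply_moves([
  {"x":-10,"y":25,"z":-10,"rx":0,"ry":0,"rz":1.7,"claw":0},
  {"x":-25,"y":60,"z":-10,"rx":0,"ry":0,"rz":3.4,"claw":0},
  {"x":-40,"y":100,"z":-10,"rx":0,"ry":0,"rz":5.1,"claw":0},
  {"x":-55,"y":140,"z":-10,"rx":0,"ry":0,"rz":6.8,"claw":0},
  {"x":-70,"y":175,"z":-10,"rx":0,"ry":0,"rz":8.5,"claw":0},
  {"x":-85,"y":210,"z":10,"rx":0,"ry":0,"rz":10.2,"claw":0},
  {"x":-92,"y":226,"z":40,"rx":0,"ry":0,"rz":11.7,"claw":0},
  {"x":-92,"y":226,"z":80,"rx":0,"ry":0,"rz":11.7,"claw":0},
  {"x":-92,"y":226,"z":80,"rx":0,"ry":0,"rz":11.7,"claw":0},
  {"x":-92,"y":226,"z":80,"rx":0,"ry":0,"rz":11.7,"claw":0},
])

```text
time_s: 24.9
position: [0.5495, 0.3874, 0.0626]
tcp_rot: [[-0.399, 0.917, -0.001], [0.917, 0.399, -0.0], [-0.0, -0.001, -1.0]]
force: [-0.0, -0.3, 1.0]
opening: 1.003
grasp_force: 0.0
```

Run:
```python
from m import *
go(.549,.3875,.001,23.5);print(read_state()['position'])
measure(['heatsink'],['scene'])
```

```text
shift [ 0.3 -1.4 62.8] rz -0.0 tilt fix [ 0.01 -0.    0.  ] j6 after 2.0 dist 63
[0.55030094 0.38774436 0.06383159]
scene heatsink 5226 z [0.293 0.418] top-n 205 rect [548.  388.8] [46.2 56.1] 22.9 mean [549.9 386.4]
```

Call:
apply_moves([
  {"x":0,"y":-1,"z":40,"rx":0,"ry":0,"rz":0,"claw":40},
  {"x":0,"y":-1,"z":62,"rx":0,"ry":0,"rz":0,"claw":40},
  {"x":0,"y":-1,"z":62,"rx":0,"ry":0,"rz":0,"claw":40},
  {"x":0,"y":-1,"z":62,"rx":0,"ry":0,"rz":0,"claw":255},
  {"x":0,"y":-1,"z":62,"rx":0,"ry":0,"rz":0,"claw":255},
  {"x":0,"y":-1,"z":62,"rx":0,"ry":0,"rz":0,"claw":255},
  {"x":0,"y":-1,"z":62,"rx":0,"ry":0,"rz":0,"claw":255},
  {"x":0,"y":-1,"z":62,"rx":0,"ry":0,"rz":0,"claw":255},
  {"x":0,"y":-1,"z":62,"rx":0,"ry":0,"rz":0,"claw":255},
])

```text
time_s: 26.12
position: [0.549, 0.3875, 0.0018]
tcp_rot: [[-0.399, 0.917, 0.001], [0.917, 0.399, 0.001], [0.0, 0.001, -1.0]]
force: [-0.1, 0.4, 5.1]
opening: 0.524
grasp_force: 29.9
```

Call:
apply_moves([
  {"x":0,"y":0,"z":-10,"rx":0,"ry":0,"rz":0,"claw":255},
  {"x":0,"y":0,"z":-40,"rx":0,"ry":0,"rz":0,"claw":255},
  {"x":0,"y":0,"z":-90,"rx":0,"ry":0,"rz":0,"claw":255},
  {"x":0,"y":0,"z":-140,"rx":0,"ry":0,"rz":0,"claw":255},
  {"x":0,"y":0,"z":-160,"rx":0,"ry":0,"rz":0,"claw":255},
  {"x":0,"y":0,"z":-160,"rx":0,"ry":0,"rz":0,"claw":255},
  {"x":0,"y":0,"z":-160,"rx":0,"ry":0,"rz":0,"claw":255},
])

```text
time_s: 27.0
position: [0.5474, 0.3866, 0.1594]
tcp_rot: [[-0.399, 0.917, -0.003], [0.917, 0.399, -0.001], [-0.0, -0.003, -1.0]]
force: [0.1, -0.1, -1.9]
opening: 0.525
grasp_force: 29.9
```

Run:
```python
from h import *
go(.5385,-.133,.164,7)
```

```text
shift [-473.  -215.4   -3.8] rz 2.75 tilt fix [-0.03  0.    0.  ] j6 after 2.0 dist 520
```

Call:
apply_moves([
  {"x":-35,"y":-15,"z":-4,"rx":0,"ry":0,"rz":0.4,"claw":255},
  {"x":-85,"y":-39,"z":-4,"rx":0,"ry":0,"rz":0.8,"claw":255},
  {"x":-140,"y":-64,"z":-4,"rx":0,"ry":0,"rz":1.2,"claw":255},
  {"x":-195,"y":-89,"z":-4,"rx":0,"ry":0,"rz":1.6,"claw":255},
  {"x":-250,"y":-114,"z":-4,"rx":0,"ry":0,"rz":2,"claw":255},
  {"x":-305,"y":-139,"z":-4,"rx":0,"ry":0,"rz":2.4,"claw":255},
  {"x":-360,"y":-164,"z":-4,"rx":0,"ry":0,"rz":2.7,"claw":255},
  {"x":-410,"y":-187,"z":-4,"rx":0,"ry":0,"rz":2.7,"claw":255},
  {"x":-450,"y":-205,"z":-4,"rx":0,"ry":0,"rz":2.7,"claw":255},
  {"x":-473,"y":-215,"z":-4,"rx":0,"ry":0,"rz":2.7,"claw":255},
])

```text
time_s: 28.25
position: [0.5388, -0.1344, 0.1631]
tcp_rot: [[-0.125, 0.992, -0.003], [0.992, 0.125, 0.001], [0.002, -0.003, -1.0]]
force: [-0.9, 0.6, -0.9]
opening: 0.52
grasp_force: 29.9
```

Call:
apply_moves([
  {"x":0,"y":0,"z":0,"rx":0,"ry":0,"rz":0,"claw":255},
  {"x":0,"y":0,"z":0,"rx":0,"ry":0,"rz":0,"claw":255},
])

```text
time_s: 28.5
position: [0.539, -0.1313, 0.1637]
tcp_rot: [[-0.127, 0.992, -0.003], [0.992, 0.127, 0.002], [0.002, -0.003, -1.0]]
force: [0.4, 1.1, -1.2]
opening: 0.523
grasp_force: 29.9
```

Run:
```python
from h import *
go(.5385,-.133,.010,7)
```

```text
shift [ -2.   -0.3 153.7] rz 0.05 tilt fix [-0.03 -0.02 -0.  ] j6 after -33.0 dist 154
```

Call:
apply_moves([
  {"x":-2,"y":0,"z":50,"rx":0,"ry":0,"rz":0,"claw":255},
  {"x":-2,"y":0,"z":95,"rx":0,"ry":0,"rz":0,"claw":255},
  {"x":-2,"y":0,"z":130,"rx":0,"ry":0,"rz":0,"claw":255},
  {"x":-2,"y":0,"z":152,"rx":0,"ry":0,"rz":0,"claw":255},
  {"x":-2,"y":0,"z":156,"rx":0,"ry":0,"rz":0,"claw":255},
  {"x":-2,"y":0,"z":158,"rx":0,"ry":0,"rz":0,"claw":255},
  {"x":-2,"y":0,"z":158,"rx":0,"ry":0,"rz":0,"claw":255},
])

```text
time_s: 29.38
position: [0.541, -0.1341, 0.0079]
tcp_rot: [[-0.128, 0.992, 0.002], [0.992, 0.128, -0.001], [-0.001, 0.001, -1.0]]
force: [0.4, 0.2, 0.0]
opening: 0.525
grasp_force: 29.9
```

Call:
apply_moves([
  {"x":0,"y":-1,"z":1.5,"rx":0,"ry":0,"rz":0,"claw":255},
  {"x":0,"y":-1,"z":1.5,"rx":0,"ry":0,"rz":0,"claw":255},
  {"x":0,"y":-1,"z":1.5,"rx":0,"ry":0,"rz":0,"claw":60},
  {"x":0,"y":-1,"z":1.5,"rx":0,"ry":0,"rz":0,"claw":60},
  {"x":0,"y":-1,"z":1.5,"rx":0,"ry":0,"rz":0,"claw":60},
  {"x":0,"y":-1,"z":1.5,"rx":0,"ry":0,"rz":0,"claw":60},
  {"x":0,"y":-1,"z":-20,"rx":0,"ry":0,"rz":0,"claw":60},
  {"x":0,"y":-1,"z":-70,"rx":0,"ry":0,"rz":0,"claw":0},
  {"x":0,"y":-1,"z":-125,"rx":0,"ry":0,"rz":0,"claw":0},
  {"x":0,"y":-1,"z":-125,"rx":0,"ry":0,"rz":0,"claw":0},
])

```text
time_s: 30.62
position: [0.5424, -0.1357, 0.1364]
tcp_rot: [[-0.127, 0.992, 0.009], [0.992, 0.127, -0.004], [-0.006, 0.009, -1.0]]
force: [1.0, -0.6, -0.2]
opening: 0.974
grasp_force: 0.0
```

Run:
```python
from h import *
go(.5565,-.375,.13,16)
```

```text
shift [-239.1  -16.6    7.5] rz -1.45 tilt fix [ 0.08  0.05 -0.  ] j6 after -33.0 dist 240
```

Call:
apply_moves([
  {"x":-30,"y":-2,"z":2,"rx":0,"ry":0,"rz":-0.3,"claw":0},
  {"x":-75,"y":-5,"z":4,"rx":0,"ry":0,"rz":-0.8,"claw":0},
  {"x":-125,"y":-9,"z":6,"rx":0,"ry":0,"rz":-1.4,"claw":0},
  {"x":-175,"y":-12,"z":10,"rx":0,"ry":0,"rz":-1.4,"claw":0},
  {"x":-215,"y":-15,"z":20,"rx":0,"ry":0,"rz":-1.4,"claw":0},
  {"x":-239,"y":-16.5,"z":50,"rx":0,"ry":0,"rz":-1.4,"claw":0},
  {"x":-239,"y":-16.5,"z":70,"rx":0,"ry":0,"rz":-1.4,"claw":0},
  {"x":-239,"y":-16.5,"z":70,"rx":0,"ry":0,"rz":-1.4,"claw":0},
  {"x":-239,"y":-16.5,"z":70,"rx":0,"ry":0,"rz":-1.4,"claw":0},
])

```text
time_s: 31.75
position: [0.5535, -0.372, 0.0622]
tcp_rot: [[-0.272, 0.962, -0.0], [0.962, 0.272, 0.001], [0.001, -0.0, -1.0]]
force: [-0.3, -0.2, -0.7]
opening: 1.001
grasp_force: 0.0
```

Run:
```python
from m import *
go(.5565,-.375,.0,16);print(read_state()['position'])
S['heatsink']=np.array([.5385,-.133]);T['heatsink']=((0,0),.027,.03)
measure(['heatsink','fan'],['scene'])
s=read_state();R=np.array(s['tcp_rot']);p=np.array(s['position']);im,d,P,ray,t=cloud('scene');q=(P-p)@R*1000
m=(abs(q[...,0])<14)&(abs(abs(q[...,1])-51)<12)&(q[...,2]>-70)&(P[...,2]>.04)
print('tips',np.sort(q[m][:,2])[-8:].round(1))
```

```text
shift [-3.1  1.8 62.8] rz -0.04 tilt fix [ 0.    0.01 -0.  ] j6 after -59.0 dist 63
[ 0.55388823 -0.37247809  0.06284086]
scene heatsink 796 z [0.012 0.027] top-n 301 rect [ 537.7 -134.4] [48.8 47.9] 5.8 mean [ 539.3 -135.4]
scene fan 9465 z [0.375 0.423] top-n 221 rect [ 555.8 -375.2] [42.  40.8] 18.1 mean [ 559.  -377.8]
tips [-9.7 -9.5 -9.3 -8.7 -8.5 -8.4 -8.2 -7.1]
```

The heat sink stands centred on the pad, within about 2 mm. I'll lower to the fan and watch the force.

Call:
apply_moves([
  {"x":-3,"y":2,"z":30,"rx":0,"ry":0,"rz":0,"claw":60},
  {"x":-3,"y":2,"z":52,"rx":0,"ry":0,"rz":0,"claw":80},
  {"x":-3,"y":2,"z":60,"rx":0,"ry":0,"rz":0,"claw":80},
  {"x":-3,"y":2,"z":63,"rx":0,"ry":0,"rz":0,"claw":80},
  {"x":-3,"y":2,"z":66,"rx":0,"ry":0,"rz":0,"claw":80},
  {"x":-3,"y":2,"z":66,"rx":0,"ry":0,"rz":0,"claw":80},
])

```text
time_s: 32.65
position: [0.5562, -0.3761, -0.0036]
tcp_rot: [[-0.271, 0.963, 0.0], [0.963, 0.271, -0.0], [-0.001, 0.0, -1.0]]
force: [-0.8, -0.9, -0.3]
opening: 0.688
grasp_force: 0.0
```

Call:
apply_moves([
  {"x":0,"y":0,"z":1,"rx":0,"ry":0,"rz":0,"claw":255},
  {"x":0,"y":0,"z":1,"rx":0,"ry":0,"rz":0,"claw":255},
  {"x":0,"y":0,"z":1,"rx":0,"ry":0,"rz":0,"claw":255},
  {"x":0,"y":0,"z":1,"rx":0,"ry":0,"rz":0,"claw":255},
  {"x":0,"y":0,"z":1,"rx":0,"ry":0,"rz":0,"claw":255},
  {"x":0,"y":0,"z":1,"rx":0,"ry":0,"rz":0,"claw":255},
])

```text
time_s: 33.4
position: [0.5561, -0.3759, -0.0048]
tcp_rot: [[-0.271, 0.963, 0.0], [0.963, 0.271, -0.0], [-0.0, 0.0, -1.0]]
force: [-1.0, 0.4, 1.9]
opening: 0.459
grasp_force: 29.9
```

Call:
apply_moves([
  {"x":0,"y":0,"z":-10,"rx":0,"ry":0,"rz":0,"claw":255},
  {"x":0,"y":0,"z":-40,"rx":0,"ry":0,"rz":0,"claw":255},
  {"x":0,"y":0,"z":-90,"rx":0,"ry":0,"rz":0,"claw":255},
  {"x":0,"y":0,"z":-110,"rx":0,"ry":0,"rz":0,"claw":255},
  {"x":0,"y":0,"z":-110,"rx":0,"ry":0,"rz":0,"claw":255},
  {"x":0,"y":0,"z":-110,"rx":0,"ry":0,"rz":0,"claw":255},
])

```text
time_s: 34.15
position: [0.555, -0.3749, 0.1034]
tcp_rot: [[-0.271, 0.963, -0.002], [0.963, 0.271, 0.002], [0.003, -0.002, -1.0]]
force: [-0.4, 0.1, -0.7]
opening: 0.458
grasp_force: 29.9
```

Run:
```python
from h import *
go(.5385,-.1345,.105,7)
```

```text
shift [235.9  49.2  -1. ] rz 1.45 tilt fix [-0.02 -0.03 -0.  ] j6 after -59.0 dist 241
```

Call:
apply_moves([
  {"x":30,"y":6,"z":0,"rx":0,"ry":0,"rz":0.3,"claw":255},
  {"x":75,"y":16,"z":0,"rx":0,"ry":0,"rz":0.8,"claw":255},
  {"x":125,"y":26,"z":0,"rx":0,"ry":0,"rz":1.4,"claw":255},
  {"x":175,"y":37,"z":0,"rx":0,"ry":0,"rz":1.4,"claw":255},
  {"x":215,"y":45,"z":0,"rx":0,"ry":0,"rz":1.4,"claw":255},
  {"x":236,"y":49,"z":0,"rx":0,"ry":0,"rz":1.4,"claw":255},
  {"x":236,"y":49,"z":10,"rx":0,"ry":0,"rz":1.4,"claw":255},
  {"x":236,"y":49,"z":40,"rx":0,"ry":0,"rz":1.4,"claw":255},
  {"x":236,"y":49,"z":60,"rx":0,"ry":0,"rz":1.4,"claw":255},
  {"x":236,"y":49,"z":60,"rx":0,"ry":0,"rz":1.4,"claw":255},
])

```text
time_s: 35.4
position: [0.5384, -0.1366, 0.0427]
tcp_rot: [[-0.125, 0.992, -0.003], [0.992, 0.125, 0.001], [0.002, -0.003, -1.0]]
force: [-0.0, -0.3, 0.2]
opening: 0.458
grasp_force: 29.9
```

Run:
```python
from h import *
go(.5385,-.1345,.0225,7)
```

```text
shift [ 2.1  0.5 20.2] rz 0.03 tilt fix [-0.03 -0.02 -0.  ] j6 after -33.0 dist 20
```

Call:
apply_moves([
  {"x":2,"y":0,"z":12,"rx":0,"ry":0,"rz":0,"claw":255},
  {"x":2,"y":0,"z":17,"rx":0,"ry":0,"rz":0,"claw":255},
  {"x":2,"y":0,"z":19,"rx":0,"ry":0,"rz":0,"claw":255},
  {"x":2,"y":0,"z":20,"rx":0,"ry":0,"rz":0,"claw":255},
  {"x":2,"y":0,"z":20,"rx":0,"ry":0,"rz":0,"claw":255},
])

```text
time_s: 36.02
position: [0.5393, -0.1334, 0.0253]
tcp_rot: [[-0.127, 0.992, 0.001], [0.992, 0.127, -0.0], [-0.0, 0.0, -1.0]]
force: [0.6, -0.7, 0.6]
opening: 0.456
grasp_force: 29.9
```

Call:
apply_moves([
  {"x":0,"y":0,"z":1,"rx":0,"ry":0,"rz":0,"claw":255},
  {"x":0,"y":0,"z":2,"rx":0,"ry":0,"rz":0,"claw":255},
  {"x":0,"y":0,"z":2,"rx":0,"ry":0,"rz":0,"claw":255},
])

```text
time_s: 36.4
position: [0.539, -0.1334, 0.023]
tcp_rot: [[-0.127, 0.992, -0.0], [0.992, 0.127, 0.0], [0.0, -0.0, -1.0]]
force: [-0.4, -0.4, 0.4]
opening: 0.452
grasp_force: 29.9
```

Not quite in contact yet, so 1 mm more and then release.

Call:
apply_moves([
  {"x":0,"y":0,"z":1,"rx":0,"ry":0,"rz":0,"claw":255},
  {"x":0,"y":0,"z":1,"rx":0,"ry":0,"rz":0,"claw":255},
  {"x":0,"y":0,"z":1,"rx":0,"ry":0,"rz":0,"claw":80},
  {"x":0,"y":0,"z":1,"rx":0,"ry":0,"rz":0,"claw":80},
  {"x":0,"y":0,"z":1,"rx":0,"ry":0,"rz":0,"claw":80},
  {"x":0,"y":0,"z":1,"rx":0,"ry":0,"rz":0,"claw":80},
  {"x":0,"y":0,"z":-20,"rx":0,"ry":0,"rz":0,"claw":80},
  {"x":0,"y":0,"z":-70,"rx":0,"ry":0,"rz":0,"claw":0},
  {"x":0,"y":0,"z":-125,"rx":0,"ry":0,"rz":0,"claw":0},
  {"x":0,"y":0,"z":-125,"rx":0,"ry":0,"rz":0,"claw":0},
])

```text
time_s: 37.65
position: [0.5422, -0.1348, 0.1524]
tcp_rot: [[-0.127, 0.992, 0.009], [0.992, 0.127, -0.004], [-0.006, 0.009, -1.0]]
force: [-0.4, 0.4, 0.4]
opening: 0.935
grasp_force: 0.0
```

Run:
```python
from h import *
go(.4475,-.3905,.13,-7)
```

```text
shift [-241.5 -126.7   22.7] rz 2.39 tilt fix [0.08 0.05 0.  ] j6 after -33.0 dist 274
```

Call:
apply_moves([
  {"x":-30,"y":-15,"z":2,"rx":0,"ry":0,"rz":0.4,"claw":0},
  {"x":-75,"y":-39,"z":4,"rx":0,"ry":0,"rz":1,"claw":0},
  {"x":-125,"y":-65,"z":6,"rx":0,"ry":0,"rz":1.7,"claw":0},
  {"x":-175,"y":-92,"z":10,"rx":0,"ry":0,"rz":2.5,"claw":0},
  {"x":-215,"y":-113,"z":15,"rx":0,"ry":0,"rz":2.5,"claw":0},
  {"x":-241,"y":-126.5,"z":30,"rx":0,"ry":0,"rz":2.5,"claw":0},
  {"x":-241,"y":-126.5,"z":60,"rx":0,"ry":0,"rz":2.5,"claw":0},
  {"x":-241,"y":-126.5,"z":75,"rx":0,"ry":0,"rz":2.5,"claw":0},
  {"x":-241,"y":-126.5,"z":75,"rx":0,"ry":0,"rz":2.5,"claw":0},
  {"x":-241,"y":-126.5,"z":75,"rx":0,"ry":0,"rz":2.5,"claw":0},
])

```text
time_s: 38.9
position: [0.4448, -0.3884, 0.0734]
tcp_rot: [[0.133, 0.991, 0.0], [0.991, -0.133, -0.001], [-0.001, 0.001, -1.0]]
force: [0.6, 1.0, 0.7]
opening: 1.001
grasp_force: 0.0
```

Run:
```python
from m import *
go(.447,-.3905,.003,-8);print(read_state()['position'])
S['fan']=S['heatsink']=np.array([.5385,-.133]);T['fan']=((0,0),.039,.02);T['heatsink']=((0,0),.027,.02)
measure(['fan','transformer'],['scene'])
im,d,P,ray,t=cloud('scene')
a=[im[190:310,210:330],im[220:320,120:220]];a=[cv2.resize(x,(396,396),interpolation=cv2.INTER_CUBIC) for x in a];cv2.imwrite('pics/fan.png',np.hstack(a)[:,:,::-1])
```

```text
shift [-1.5  2.2 70.8] rz 0.06 tilt fix [0.01 0.01 0.  ] j6 after -44.0 dist 71
[ 0.44495228 -0.38860921  0.07382799]
scene fan 760 z [0.02  0.038] top-n 203 rect [ 539.6 -134. ] [41.1 41.6] 6.3 mean [ 540.6 -133.8]
scene transformer 9174 z [0.389 0.445] top-n 157 rect [ 449.7 -392.8] [45.4 39.4] 78.8 mean [ 452.3 -395.2]
```

View pics/fan.png

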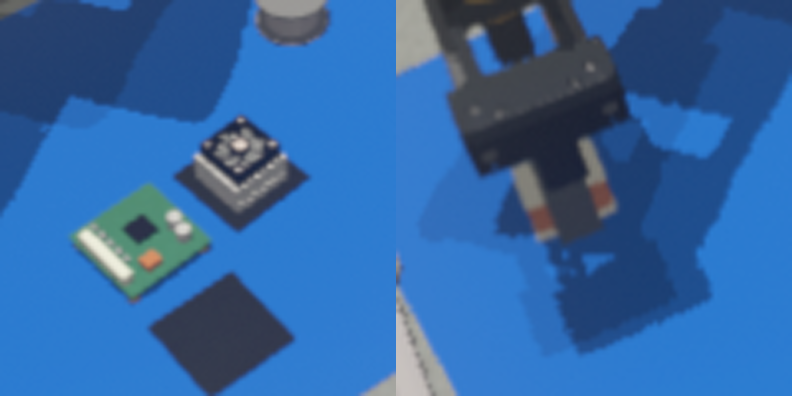

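The fan lies flat and square on the heat sink, left panel at (240,150). In the right panel the transformer is between the open fingers. Next I lower and grip.

Call:
apply_moves([
  {"x":-1.5,"y":2,"z":40,"rx":0,"ry":0,"rz":0,"claw":0},
  {"x":-1.5,"y":2,"z":65,"rx":0,"ry":0,"rz":0,"claw":0},
  {"x":-1.5,"y":2,"z":72,"rx":0,"ry":0,"rz":0,"claw":255},
  {"x":-1.5,"y":2,"z":72,"rx":0,"ry":0,"rz":0,"claw":255},
  {"x":-1.5,"y":2,"z":72,"rx":0,"ry":0,"rz":0,"claw":255},
  {"x":-1.5,"y":2,"z":72,"rx":0,"ry":0,"rz":0,"claw":255},
  {"x":-1.5,"y":2,"z":72,"rx":0,"ry":0,"rz":0,"claw":255},
  {"x":-1.5,"y":2,"z":72,"rx":0,"ry":0,"rz":0,"claw":255},
  {"x":-1.5,"y":2,"z":72,"rx":0,"ry":0,"rz":0,"claw":255},
  {"x":-1.5,"y":2,"z":72,"rx":0,"ry":0,"rz":0,"claw":255},
])

```text
time_s: 40.3
position: [0.4462, -0.3906, 0.0016]
tcp_rot: [[0.134, 0.991, 0.001], [0.991, -0.134, -0.001], [-0.001, 0.001, -1.0]]
force: [0.8, 0.4, 5.2]
opening: 0.501
grasp_force: 30.0
```

Call:
apply_moves([
  {"x":0,"y":0,"z":-10,"rx":0,"ry":0,"rz":0,"claw":255},
  {"x":0,"y":0,"z":-40,"rx":0,"ry":0,"rz":0,"claw":255},
  {"x":0,"y":0,"z":-90,"rx":0,"ry":0,"rz":0,"claw":255},
  {"x":0,"y":0,"z":-120,"rx":0,"ry":0,"rz":0,"claw":255},
  {"x":0,"y":0,"z":-120,"rx":0,"ry":0,"rz":0,"claw":255},
  {"x":0,"y":0,"z":-120,"rx":0,"ry":0,"rz":0,"claw":255},
])

```text
time_s: 41.05
position: [0.4451, -0.3892, 0.1196]
tcp_rot: [[0.134, 0.991, -0.002], [0.991, -0.134, 0.002], [0.002, -0.002, -1.0]]
force: [0.2, 0.3, -2.6]
opening: 0.504
grasp_force: 30.0
```

Run:
```python
from h import *
go(.6388,-.2172,.125,3)
```

```text
shift [196.4 168.9  -5.3] rz -1.78 tilt fix [-0.02 -0.02  0.  ] j6 after -44.0 dist 259
```

Call:
apply_moves([
  {"x":25,"y":21,"z":-5,"rx":0,"ry":0,"rz":-0.4,"claw":255},
  {"x":60,"y":52,"z":-5,"rx":0,"ry":0,"rz":-0.8,"claw":255},
  {"x":95,"y":82,"z":-5,"rx":0,"ry":0,"rz":-1.2,"claw":255},
  {"x":130,"y":112,"z":-5,"rx":0,"ry":0,"rz":-1.7,"claw":255},
  {"x":165,"y":142,"z":-5,"rx":0,"ry":0,"rz":-1.7,"claw":255},
  {"x":187,"y":161,"z":-5,"rx":0,"ry":0,"rz":-1.7,"claw":255},
  {"x":196,"y":169,"z":10,"rx":0,"ry":0,"rz":-1.7,"claw":255},
  {"x":196,"y":169,"z":40,"rx":0,"ry":0,"rz":-1.7,"claw":255},
  {"x":196,"y":169,"z":75,"rx":0,"ry":0,"rz":-1.7,"claw":255},
  {"x":196,"y":169,"z":75,"rx":0,"ry":0,"rz":-1.7,"claw":255},
])

```text
time_s: 42.3
position: [0.635, -0.2173, 0.0404]
tcp_rot: [[-0.043, 0.999, -0.011], [0.999, 0.043, 0.005], [0.006, -0.011, -1.0]]
force: [-0.6, 0.2, -2.5]
opening: 0.505
grasp_force: 30.0
```

Run:
```python
from h import *
go(.6388,-.2172,.006,3)
```

```text
shift [-0.3  4.2 34.4] rz -0.09 tilt fix [-0.1  -0.06  0.  ] j6 after -31.0 dist 35
```

Call:
apply_moves([
  {"x":0,"y":2,"z":15,"rx":0,"ry":0,"rz":0,"claw":255},
  {"x":0,"y":3,"z":28,"rx":0,"ry":0,"rz":0,"claw":255},
  {"x":0,"y":3,"z":31,"rx":0,"ry":0,"rz":0,"claw":255},
  {"x":0,"y":3,"z":32,"rx":0,"ry":0,"rz":0,"claw":255},
  {"x":0,"y":3,"z":32,"rx":0,"ry":0,"rz":0,"claw":255},
])

```text
time_s: 42.92
position: [0.6431, -0.2187, 0.0146]
tcp_rot: [[-0.044, 0.999, 0.001], [0.999, 0.044, -0.001], [-0.001, 0.001, -1.0]]
force: [-0.7, 0.4, -2.6]
opening: 0.501
grasp_force: 30.0
```

Still hanging (−2.6 N), so another 9–10 mm down and 4 mm back in x.

Call:
apply_moves([
  {"x":1,"y":-3,"z":5,"rx":0,"ry":0,"rz":0,"claw":255},
  {"x":1,"y":-4,"z":8,"rx":0,"ry":0,"rz":0,"claw":255},
  {"x":1,"y":-4,"z":9,"rx":0,"ry":0,"rz":0,"claw":255},
  {"x":1,"y":-4,"z":9.5,"rx":0,"ry":0,"rz":0,"claw":255},
  {"x":1,"y":-4,"z":9.5,"rx":0,"ry":0,"rz":0,"claw":255},
])

```text
time_s: 43.55
position: [0.6387, -0.2178, 0.0047]
tcp_rot: [[-0.044, 0.999, 0.0], [0.999, 0.044, -0.0], [-0.0, 0.0, -1.0]]
force: [-1.2, 0.2, -0.6]
opening: 0.499
grasp_force: 30.0
```

Contact is starting, at −0.6 N. Press 0.5 mm more, release and rise.

Call:
apply_moves([
  {"x":0,"y":0,"z":0.5,"rx":0,"ry":0,"rz":0,"claw":255},
  {"x":0,"y":0,"z":0.5,"rx":0,"ry":0,"rz":0,"claw":80},
  {"x":0,"y":0,"z":0.5,"rx":0,"ry":0,"rz":0,"claw":80},
  {"x":0,"y":0,"z":0.5,"rx":0,"ry":0,"rz":0,"claw":80},
  {"x":0,"y":0,"z":0.5,"rx":0,"ry":0,"rz":0,"claw":80},
  {"x":0,"y":0,"z":-15,"rx":0,"ry":0,"rz":0,"claw":80},
  {"x":0,"y":0,"z":-60,"rx":0,"ry":0,"rz":0,"claw":80},
  {"x":0,"y":0,"z":-120,"rx":0,"ry":0,"rz":0,"claw":80},
  {"x":0,"y":0,"z":-180,"rx":0,"ry":0,"rz":0,"claw":80},
  {"x":0,"y":0,"z":-180,"rx":0,"ry":0,"rz":0,"claw":80},
])

```text
time_s: 44.8
position: [0.6427, -0.2197, 0.1926]
tcp_rot: [[-0.044, 0.999, 0.013], [0.999, 0.044, -0.007], [-0.008, 0.013, -1.0]]
force: [0.2, -0.4, -0.6]
opening: 0.686
grasp_force: 0.0
```

Call:
apply_moves([
  {"x":-60,"y":-20,"z":0,"rx":0,"ry":0,"rz":0,"claw":80},
  {"x":-120,"y":-40,"z":0,"rx":0,"ry":0,"rz":0,"claw":80},
  {"x":-180,"y":-60,"z":0,"rx":0,"ry":0,"rz":0,"claw":80},
  {"x":-200,"y":-80,"z":0,"rx":0,"ry":0,"rz":0,"claw":80},
  {"x":-200,"y":-80,"z":0,"rx":0,"ry":0,"rz":0,"claw":80},
  {"x":-200,"y":-80,"z":0,"rx":0,"ry":0,"rz":0,"claw":80},
])

```text
time_s: 45.55
position: [0.5675, -0.4199, 0.184]
tcp_rot: [[-0.044, 0.999, -0.0], [0.999, 0.044, 0.002], [0.002, -0.0, -1.0]]
force: [1.0, 0.8, 0.3]
opening: 0.688
grasp_force: 0.0
```

Run:
```python
from m import *
S['fan']=S['heatsink']=np.array([.5385,-.133]);T['fan']=((0,0),.039,.02);T['heatsink']=((0,0),.027,.02)
S['transformer']=np.array([.6388,-.2175]);T['transformer']=((0,0),.041,.02)
measure(['fan','transformer','flask'],['top','scene'])
c=np.array([.559,.161]);a=np.radians(4);ex=np.array([np.cos(a),np.sin(a)]);ey=np.array([-ex[1],ex[0]])
im,d,P,ray,t=cloud('scene');b=np.stack([(P[...,:2]-c)@ex,(P[...,:2]-c)@ey],-1)*1000
m=(abs(b[...,1])<62)&(b[...,0]>-45)&(b[...,0]<56)&(P[...,2]>.052)&(P[...,2]<.1);print('lid',np.polyfit(60-b[m][:,0],P[m][:,2]*1000,1))
cv2.imwrite('pics/end.png',cv2.resize(im[130:330,180:460],None,fx=2.5,fy=2.5)[:,:,::-1])
s=read_state();print(s['time_s'],s['position'],s['force'])
```

```text
top fan 427 z [0.01  0.039] top-n 98 rect [ 537.9 -131.6] [42.2 39.6] 8.6 mean [ 539.2 -130.9]
top transformer 432 z [0.009 0.042] top-n 157 rect [ 639.1 -217.6] [44.3 44.2] 89.2 mean [ 639.  -217.3]
top flask 127 z [0.056 0.085] top-n 23 rect [638.8   4.1] [15.  12.7] 88.7 mean [638.5   4.2]
scene fan 778 z [0.02  0.038] top-n 215 rect [ 538.6 -134.1] [42.8 42.5] 6.9 mean [ 540.1 -134.2]
scene transformer 968 z [0.01  0.041] top-n 345 rect [ 639.1 -220. ] [44.2 45.6] 2.9 mean [ 639.6 -220.8]
scene flask 405 z [0.044 0.078] top-n 39 rect [638.8   2.4] [13.5 18.4] 34.4 mean [639.9   0.8]
lid [2.23704434e-03 6.06207033e+01]
45.75 [ 0.5683721  -0.41950189  0.18450412] [-0.04582267 -1.04296859  0.41025032]
```

View pics/end.png

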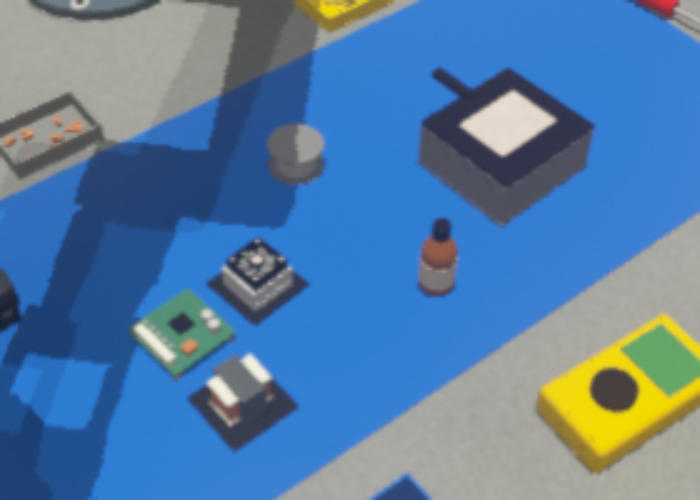

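Everything is in place. The fan is on the heat sink at (257,275), the transformer on its pad at (240,390), the lid shut at (510,125) and the bottle unmoved at (438,260).

```bash
python3 -c "
from rig import hand_in
print(hand_in())"
```

```text
the job is handed in; nothing more can be done
None
```

I handed the job in at about 46 s, no verdict returned: the camera check before hand-in showed the heat sink, fan and transformer within about 3 mm of centre, lid shut (about 0.002 rad) over the relay, bottle unmoved; the tool sat about 34 mm higher than its reported position, so the first pinch at the tab missed and I corrected for the offset from then on.

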